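# Load the oven-mapping carrier with stick and button loggers

## Robot

A 7-joint arm with a two-finger parallel gripper is mounted at the origin on a cart in front of the work surface, level with it; the furniture and walls round the work are solid. World frame = base frame: x ahead of the robot, y to its left, z up, the work surface at z = 0. Lengths are in m, angles in rad, forces in N, time in s.
With the tool pointing down it reaches from about 0.35 to 0.775 m from the base axis. Payload 3.1 kg.
Tool frame: the origin (TCP) lies at the very end of the fingers, on their centre line; the grasp point (between the pads) lies 19 mm behind it; z points along the fingers, y is the line along which they close (so a half turn about z gives the same grasp; the last joint's range is limited). The gripper opens to 85 mm and grips with 20 to 120 N. Pads are 22 mm wide; open, the fingers measure 114 mm over their backs; the gripper's body (76 mm by 85 mm) begins 54 mm behind the grasp point. The pads swing forward as they close: fully open they stand 13 mm farther back than shut.
Start: joints at [-1.201, 0.311, 0.014, 1.512, -0.004, 1.319, -0.027], TCP at [0.22, 0.504, 0.231] pointing down, gripper open.
Joint ranges: [-2.7, 2.7], [-0.3, 1.91], [-1.27, 1.3], [0.12, 2.57], [-1.44, 4.58], [0.2, 2.03], [-3.05, 3.05]. Speed limits (rad/s): [2.79, 2.79, 3.14, 3.14, 3.14, 3.14, 3.14].

## Interface

Orientations are given as a unit quaternion [w, x, y, z].
In Python, from station import state, camera, job_done, look_for, masks_of, spot_point gives the robot as it stands.
- The arm moves only by the shell command python3 -m crank 'ROWS' [FORCE]. ROWS is JSON, a list of rows, each an object of numbers: "jaw": the closure, from -1 (fully open) to 1 (shut); "dx", "dy", "dz": the shift along the world's x, y, z in cm; "roll": the turn about the world's z in degrees. In form: [{"jaw": .., "dx": .., "dy": .., "dz": .., "roll": ..}, ...]. A call has 1 to 8 rows; each row shifts and turns the commanded pose from where the row before left it; what a row does not reach is not made up. A row lasts 1/10 s, in which the tool goes at most 50 mm and 8.59 degrees, less where a joint would pass 70% of its speed; a pose out of reach is approached as far as the arm can. A call is refused whole if a number of a shift passes 5 or a number of a turn 8.59, either way. A call with a gripper value outside its range is refused whole. The fingers move at their own pace and stop on an object; FORCE is the grip in N (left out, the last holds). Time passes only in rows, so rows that do not move let the fingers close. It gives the time, the measured TCP pose, the force, the opening and the grip force at its end, in the units of the state.
- state(): the state, without advancing time (a new reading comes with each control period).
- camera(name): name is "scene" or "top"; returns a dict with "image" (384x512x3 uint8, red, green, blue), "fx", "fy", "cx", "cy" (pixels), "world_to_cam" (4x4, takes a point from world to camera coordinates). Camera axes: x right, y up, looking along -z (the intrinsics and any distortion apply to the point x, -y, -z); pixel columns grow to the right and rows downward; lengths in m; the calibration is good to about 2 mm. A picture is of the moment at which its call begins. There is no depth.
- job_done(): hands the job in; it is judged then, once.
Trained networks look in a picture, given as the dict that the camera call returned (one of the last four; its "shot" number tells which), for a name from the list of things; names that differ only in an ending like _2 or _b are one class to them, and where a whole thing is asked for, a point or a joint stands for the part that bears it (a point fixed in the world has none). Each returns a list of dicts, best first, with "conf" (0 to 1); they miss things now and then, are a little off and sometimes report something else, mostly with a low value. They report only what shows in the picture. A call takes as long as a camera call.
- look_for(picture, label): "location" ([row, column] in pixels, amid what is visible of it).
- masks_of(picture, label): "pixels" (384x512 bool, what is visible of it) and "location" ([row, column] in pixels, amid what is visible of it).
- spot_point(picture, label): "location" ([row, column] in pixels: a listed point, or the origin of a listed thing).
The state is a dict: "time_s": time; "joint_pos": joint angles; "qvel": joint speeds; "tau": joint torques, N m; "tcp_pos": TCP position; "tcp_rot": TCP orientation; "contact_force": force on the tool from outside, world axes, zero at the start; "moment": the same for the moment, N m; "opening": finger opening in m; "gripper_force": force on a finger pad.
Only numpy, scipy, OpenCV 4.12 (cv2) and the standard library are available. Lean on these libraries where they do the work, as an engineer would, in place of code of your own. Each camera call takes 0.05 s, during which the arm holds its last target. There are 200 camera calls.

## Task

Make the carrier ready for mapping the drying oven: press each stick logger on the bench down into the clip of its own colour until the sprung jaw snaps over it and it sits home in both forks with its middle between them, and move all button loggers from the black tray into the carrier's row of pockets, filling it one after another from pocket one (one dot) upward without a gap. When the row is filled, close the cover over it fully. Leave the dropper bottle, gauge and brass weight where they stand.

Things in the scene. Friction and masses are not known exactly. Their poses are not given: they have to be found in the camera images.
- carrier: oven-mapping carrier, fixed: an aluminium plate 240x244 mm, top 10 mm above the bench; origin on the bench below its middle, x away from the robot, y to its left. Near edge: white block 40x190 mm, top at 24 mm, with four round pockets in line along y at carrier x -80, y 69, 23, -23, -69 mm. Behind, at carrier x 51 mm, three clips 66 mm apart along y. Handles 32 mm high at carrier y +-114 mm.
- cover (a joint): angle of the aluminium cover of the pockets in rad: 0 closed flat over them (top 36 mm above the bench, 5 mm clear of seated buttons), 1.75 fully open, standing up behind them. Hinge line parallel to carrier y at carrier x -57.5 mm, 24 mm above the bench. The hinge is stiff (0.05 N m): the cover stays where it is left, so push it all the way down.
- cover_edge (a point): outer end of the tab (50 mm wide along y) in the middle of the free edge of the cover, which is 196 mm long, of 2 mm sheet; measured from the hinge line, this point is 56 mm nearer the robot and 11 mm higher when closed, and moves on an arc about the hinge line, upward as it opens
- stick_red: red stick logger: a round steel rod 14 mm in diameter with a red square cap 14x14x22 mm at its +x end that keeps it from rolling; 140 mm long in all, 50 g; origin on the axis at mid-length (7 mm above what it lies on), x along the rod. It starts lying on the bench. May be absent.
- clip_red (a point): red clip (red tags): middle of a seated stick's axis, 30 mm above the plate; x along the stick (either way). Two forks at x +-29 mm (10 mm thick); fingers fit between, to 19 mm below the axis. Fixed prong at y -7.6 mm, sprung jaw on the +y side, flared mouth 28 mm above the axis. Pushed straight down (up to 15 N in all), it swings the jaw aside and drops home; out takes 5 N.
- jaw_red (a joint): opening of the sprung jaw of the red clip in rad: 0 closed (at its stop, also with a stick seated), grows as the jaw swings away to carrier +y, at most 0.6; passing a stick takes about 0.15. A seated stick can still be slid along its length.
- stick_yellow: yellow stick logger: a round steel rod 14 mm in diameter with a yellow square cap 14x14x22 mm at its +x end that keeps it from rolling; 140 mm long in all, 50 g; origin on the axis at mid-length (7 mm above what it lies on), x along the rod. It starts lying on the bench. May be absent.
- clip_yellow (a point): yellow clip (yellow tags): middle of a seated stick's axis, 30 mm above the plate; x along the stick (either way). Two forks at x +-29 mm (10 mm thick); fingers fit between, to 19 mm below the axis. Fixed prong at y -7.6 mm, sprung jaw on the +y side, flared mouth 28 mm above the axis. Pushed straight down (up to 15 N in all), it swings the jaw aside and drops home; out takes 5 N.
- jaw_yellow (a joint): opening of the sprung jaw of the yellow clip in rad: 0 closed (at its stop, also with a stick seated), grows as the jaw swings away to carrier +y, at most 0.6; passing a stick takes about 0.15. A seated stick can still be slid along its length.
- stick_blue: blue stick logger: a round steel rod 14 mm in diameter with a blue square cap 14x14x22 mm at its +x end that keeps it from rolling; 140 mm long in all, 50 g; origin on the axis at mid-length (7 mm above what it lies on), x along the rod. It starts lying on the bench. May be absent.
- clip_blue (a point): blue clip (blue tags): middle of a seated stick's axis, 30 mm above the plate; x along the stick (either way). Two forks at x +-29 mm (10 mm thick); fingers fit between, to 19 mm below the axis. Fixed prong at y -7.6 mm, sprung jaw on the +y side, flared mouth 28 mm above the axis. Pushed straight down (up to 15 N in all), it swings the jaw aside and drops home; out takes 5 N.
- jaw_blue (a joint): opening of the sprung jaw of the blue clip in rad: 0 closed (at its stop, also with a stick seated), grows as the jaw swings away to carrier +y, at most 0.6; passing a stick takes about 0.15. A seated stick can still be slid along its length.
- button_1: button logger: a steel disc 20 mm in diameter, 12 mm thick, 20 g, green spot on top; all are alike; origin at its centre, z along its axis. It starts in a pocket of the tray, standing 6 mm out of it. May be absent.
- button_2: button logger: a steel disc 20 mm in diameter, 12 mm thick, 20 g, green spot on top; all are alike; origin at its centre, z along its axis. It starts in a pocket of the tray, standing 6 mm out of it. May be absent.
- button_3: button logger: a steel disc 20 mm in diameter, 12 mm thick, 20 g, green spot on top; all are alike; origin at its centre, z along its axis. It starts in a pocket of the tray, standing 6 mm out of it. May be absent.
- button_4: button logger: a steel disc 20 mm in diameter, 12 mm thick, 20 g, green spot on top; all are alike; origin at its centre, z along its axis. It starts in a pocket of the tray, standing 6 mm out of it. May be absent.
- pocket_1 (a point): pocket 1 of the row, marked by 1 black dot in front of it (pocket 1 is the leftmost, at +y): where the centre of a seated button lies, 6 mm above the pocket's floor. The pocket is 22 mm wide with a chamfered mouth and 7 mm deep, so that a seated button stands 5 mm out of it.
- pocket_2 (a point): pocket 2 of the row, marked by 2 black dots in front of it (pocket 1 is the leftmost, at +y): where the centre of a seated button lies, 6 mm above the pocket's floor. The pocket is 22 mm wide with a chamfered mouth and 7 mm deep, so that a seated button stands 5 mm out of it.
- pocket_3 (a point): pocket 3 of the row, marked by 3 black dots in front of it (pocket 1 is the leftmost, at +y): where the centre of a seated button lies, 6 mm above the pocket's floor. The pocket is 22 mm wide with a chamfered mouth and 7 mm deep, so that a seated button stands 5 mm out of it.
- pocket_4 (a point): pocket 4 of the row, marked by 4 black dots in front of it (pocket 1 is the leftmost, at +y): where the centre of a seated button lies, 6 mm above the pocket's floor. The pocket is 22 mm wide with a chamfered mouth and 7 mm deep, so that a seated button stands 5 mm out of it.
- tray: black pocket tray of the buttons, 100x100x18 mm, fixed; origin on the bench below its middle; four round pockets 23 mm wide, 6 mm deep, at x and y +-23 mm. Behind the tray and the sticks stands an open steel instrument case, solid: front at world x 0.53 m, from y -0.42 to 0.05 m, box 112 mm high, lid upright at its back
- dropper: brown glass dropper bottle, 34 mm across, 103 mm tall; not part of the job: leave it where it is; origin at the centre of its underside
- gauge: grey handheld coating gauge, 102x54x27 mm; not part of the job: leave it where it is; origin at the centre of its underside
- weight: brass weight, 32 mm across, 46 mm tall; not part of the job: leave it where it is; origin at the centre of its underside

How it is judged:
At the end, for the whole second after the job is handed in: Each stick in its colour's clip: within 14 mm lengthwise, 3 mm across and in height, 0.07 rad, at rest, jaw below 0.07 rad. Each button flat in a pocket (within 4 mm of its point, 0.15 rad), filled from pocket 1 without a gap. Cover below 0.10 rad (x of stick_red in the frame of clip_red between -0.014 and 0.014 m and y of stick_red in the frame of clip_red between -0.003 and 0.003 m and z of stick_red in the frame of clip_red between -0.003 and 0.003 m and angle between the x axis of stick_red and the x axis of clip_red, either way round below 0.07 rad and value of joint each of jaw_red, jaw_yellow, jaw_blue below 0.07 rad and linear speed of each of stick_red, stick_yellow, stick_blue below 0.02 m/s and x of stick_yellow in the frame of clip_yellow between -0.014 and 0.014 m and y of stick_yellow in the frame of clip_yellow between -0.003 and 0.003 m and z of stick_yellow in the frame of clip_yellow between -0.003 and 0.003 m and angle between the x axis of stick_yellow and the x axis of clip_yellow, either way round below 0.07 rad and x of stick_blue in the frame of clip_blue between -0.014 and 0.014 m and y of stick_blue in the frame of clip_blue between -0.003 and 0.003 m and z of stick_blue in the frame of clip_blue between -0.003 and 0.003 m and angle between the x axis of stick_blue and the x axis of clip_blue, either way round below 0.07 rad and ((distance between button_1 and pocket_1 below 0.004 m and angle between the z axis of button_1 and the z axis of pocket_1, either way round below 0.15 rad) or (distance between button_1 and pocket_2 below 0.004 m and angle between the z axis of button_1 and the z axis of pocket_2, either way round below 0.15 rad) or (distance between button_1 and pocket_3 below 0.004 m and angle between the z axis of button_1 and the z axis of pocket_3, either way round below 0.15 rad) or (distance between button_1 and pocket_4 below 0.004 m and angle between the z axis of button_1 and the z axis of pocket_4, either way round below 0.15 rad)) and ((distance between button_2 and pocket_1 below 0.004 m and angle between the z axis of button_2 and the z axis of pocket_1, either way round below 0.15 rad) or (distance between button_2 and pocket_2 below 0.004 m and angle between the z axis of button_2 and the z axis of pocket_2, either way round below 0.15 rad) or (distance between button_2 and pocket_3 below 0.004 m and angle between the z axis of button_2 and the z axis of pocket_3, either way round below 0.15 rad) or (distance between button_2 and pocket_4 below 0.004 m and angle between the z axis of button_2 and the z axis of pocket_4, either way round below 0.15 rad)) and ((distance between button_3 and pocket_1 below 0.004 m and angle between the z axis of button_3 and the z axis of pocket_1, either way round below 0.15 rad) or (distance between button_3 and pocket_2 below 0.004 m and angle between the z axis of button_3 and the z axis of pocket_2, either way round below 0.15 rad) or (distance between button_3 and pocket_3 below 0.004 m and angle between the z axis of button_3 and the z axis of pocket_3, either way round below 0.15 rad) or (distance between button_3 and pocket_4 below 0.004 m and angle between the z axis of button_3 and the z axis of pocket_4, either way round below 0.15 rad)) and ((distance between button_4 and pocket_1 below 0.004 m and angle between the z axis of button_4 and the z axis of pocket_1, either way round below 0.15 rad) or (distance between button_4 and pocket_2 below 0.004 m and angle between the z axis of button_4 and the z axis of pocket_2, either way round below 0.15 rad) or (distance between button_4 and pocket_3 below 0.004 m and angle between the z axis of button_4 and the z axis of pocket_3, either way round below 0.15 rad) or (distance between button_4 and pocket_4 below 0.004 m and angle between the z axis of button_4 and the z axis of pocket_4, either way round below 0.15 rad)) and ((distance between button_1 and pocket_1 below 0.004 m and angle between the z axis of button_1 and the z axis of pocket_1, either way round below 0.15 rad) or (distance between button_2 and pocket_1 below 0.004 m and angle between the z axis of button_2 and the z axis of pocket_1, either way round below 0.15 rad) or (distance between button_3 and pocket_1 below 0.004 m and angle between the z axis of button_3 and the z axis of pocket_1, either way round below 0.15 rad) or (distance between button_4 and pocket_1 below 0.004 m and angle between the z axis of button_4 and the z axis of pocket_1, either way round below 0.15 rad)) and ((distance between button_1 and pocket_2 below 0.004 m and angle between the z axis of button_1 and the z axis of pocket_2, either way round below 0.15 rad) or (distance between button_2 and pocket_2 below 0.004 m and angle between the z axis of button_2 and the z axis of pocket_2, either way round below 0.15 rad) or (distance between button_3 and pocket_2 below 0.004 m and angle between the z axis of button_3 and the z axis of pocket_2, either way round below 0.15 rad) or (distance between button_4 and pocket_2 below 0.004 m and angle between the z axis of button_4 and the z axis of pocket_2, either way round below 0.15 rad)) and ((distance between button_1 and pocket_3 below 0.004 m and angle between the z axis of button_1 and the z axis of pocket_3, either way round below 0.15 rad) or (distance between button_2 and pocket_3 below 0.004 m and angle between the z axis of button_2 and the z axis of pocket_3, either way round below 0.15 rad) or (distance between button_3 and pocket_3 below 0.004 m and angle between the z axis of button_3 and the z axis of pocket_3, either way round below 0.15 rad) or (distance between button_4 and pocket_3 below 0.004 m and angle between the z axis of button_4 and the z axis of pocket_3, either way round below 0.15 rad)) and value of joint cover below 0.1 rad); the robot touches nothing.
It fails at once if a button is seated in a pocket while the pocket before it holds none ((((distance between button_1 and pocket_2 below 0.004 m and angle between the z axis of button_1 and the z axis of pocket_2, either way round below 0.15 rad) or (distance between button_2 and pocket_2 below 0.004 m and angle between the z axis of button_2 and the z axis of pocket_2, either way round below 0.15 rad) or (distance between button_3 and pocket_2 below 0.004 m and angle between the z axis of button_3 and the z axis of pocket_2, either way round below 0.15 rad) or (distance between button_4 and pocket_2 below 0.004 m and angle between the z axis of button_4 and the z axis of pocket_2, either way round below 0.15 rad)) and not (distance between any of button_1, button_2, button_3, button_4 and pocket_1 below 0.012 m)) or (((distance between button_1 and pocket_3 below 0.004 m and angle between the z axis of button_1 and the z axis of pocket_3, either way round below 0.15 rad) or (distance between button_2 and pocket_3 below 0.004 m and angle between the z axis of button_2 and the z axis of pocket_3, either way round below 0.15 rad) or (distance between button_3 and pocket_3 below 0.004 m and angle between the z axis of button_3 and the z axis of pocket_3, either way round below 0.15 rad) or (distance between button_4 and pocket_3 below 0.004 m and angle between the z axis of button_4 and the z axis of pocket_3, either way round below 0.15 rad)) and not (distance between any of button_1, button_2, button_3, button_4 and pocket_2 below 0.012 m)) or (((distance between button_1 and pocket_4 below 0.004 m and angle between the z axis of button_1 and the z axis of pocket_4, either way round below 0.15 rad) or (distance between button_2 and pocket_4 below 0.004 m and angle between the z axis of button_2 and the z axis of pocket_4, either way round below 0.15 rad) or (distance between button_3 and pocket_4 below 0.004 m and angle between the z axis of button_3 and the z axis of pocket_4, either way round below 0.15 rad) or (distance between button_4 and pocket_4 below 0.004 m and angle between the z axis of button_4 and the z axis of pocket_4, either way round below 0.15 rad)) and not (distance between any of button_1, button_2, button_3, button_4 and pocket_3 below 0.012 m))).
It fails at once if the dropper bottle, gauge or weight is moved by more than 3 cm (distance of any of dropper, gauge, weight from where it was at the start of the episode above 0.03 m).
Of button_1, button_2, button_3, button_4 only 3 to 4 are there at a start; the rules pass over those that are not, and their reading is None.
Of stick_red, stick_yellow, stick_blue only 2 to 3 are there at a start; the rules pass over those that are not, and their reading is None.
At some moment in a run one of stick_red, stick_yellow, stick_blue may be knocked a few centimetres aside while the robot is not near it.
Once in a run the grip may slacken for a moment while it holds something.
It also fails if it takes over 210 s, if anything falls off the work surface, if the arm or the gripper's body presses on something with over 40 N, if the wrist force passes 120 N, or if a joint passes its speed limit or range.

## Working session

There is one attempt and no reset: what is moved stays moved. The work goes in short steps, Python scripts to look and compute and a shell command to move; the robot and the scene stay as the last step left them, time stands still between calls to the robot, and variables do not carry over. Pictures are saved under pics/ and viewed, at most 14 in all, crops included, and the job is handed in when it is done.

```bash
ls; mkdir -p pics
cat > h.py <<'E'
import numpy as np, cv2, json
from station import state, camera, job_done, look_for, masks_of, spot_point
def save(p,name,crop=None,s=1.5):
    im=p["image"]
    if crop: r0,r1,c0,c1=crop; im=im[r0:r1,c0:c1]
    cv2.imwrite("pics/"+name,cv2.resize(np.ascontiguousarray(im[:,:,::-1]),None,fx=s,fy=s,interpolation=cv2.INTER_CUBIC))
def ray(p,loc):
    r,c=loc; d=np.array([(c-p["cx"])/p["fx"],-(r-p["cy"])/p["fy"],-1.])
    M=np.array(p["world_to_cam"]); R=M[:3,:3]; return -R.T@M[:3,3], R.T@d
def at(p,loc,z):
    o,d=ray(p,loc); return o+d*(z-o[2])/d[2]
def pix(p,P):
    M=np.array(p["world_to_cam"]); q=M[:3,:3]@np.array(P)+M[:3,3]
    return [p["cy"]-p["fy"]*q[1]/-q[2], p["cx"]+p["fx"]*q[0]/-q[2]]
E
python3 - <<'E'
from h import *
t=camera("top"); s=camera("scene")
save(t,"t0.png"); save(s,"s0.png")
print({k:v for k,v in t.items() if k!="image"}); print(state())
for l in ["carrier","cover_edge","stick_red","stick_yellow","stick_blue","clip_red","clip_yellow","clip_blue","button_1","pocket_1","pocket_2","pocket_3","pocket_4","tray","dropper","gauge","weight"]:
    for n,p in (("t",t),("s",s)):
        print(l,n,[(round(x["conf"],2),np.round(x["location"],1).tolist()) for x in spot_point(p,l)][:5])
E
```

```text
pics
{'fx': 370.3605209548393, 'fy': 370.3605209548393, 'cx': 253.88004098863894, 'cy': 190.05967698762436, 'world_to_cam': array([[ 0.0278842 , -0.99952736,  0.01294361, -0.08710819],
       [ 0.98923472,  0.02945331,  0.14334287, -0.49422781],
       [-0.14365635,  0.00880727,  0.98958844, -1.38508031],
       [ 0.        ,  0.        ,  0.        ,  1.        ]]), 'shot': 1}
{'time_s': 0.1, 'joint_pos': array([-1.2007    ,  0.3116463 ,  0.01398345,  1.51290008, -0.00440828,
        1.31921107, -0.02721011]), 'qvel': array([-6.03079623e-06, -1.59111144e-03, -2.42181407e-03, -5.83650519e-03,
       -9.91491861e-04,  8.06083970e-04, -4.10162982e-04]), 'tau': array([ 4.57760043e-04, -3.80850041e+01,  1.46449339e-01, -2.31239301e+01,
        1.22676496e-02,  8.03130300e-03, -5.60297110e-06]), 'tcp_pos': array([0.21985734, 0.50342639, 0.23032799]), 'tcp_rot': array([-1.79554306e-04,  2.04410393e-01,  9.78884698e-01, -1.05177268e-03]), 'contact_force': array([ 0.77725419, -0.23899339,  0.28506617]), 'moment': array([-0.04963299,  0.04726106,  0.0185091 ]), 'gripper_force': 0.0, 'opening'
[... 1457 characters left out ...]
s [(0.93, [183.2, 175.8]), (0.89, [186.5, 189.1]), (0.83, [171.7, 158.5]), (0.72, [158.9, 173.5]), (0.57, [179.0, 167.9])]
pocket_4 t [(0.75, [199.7, 172.0]), (0.7, [195.6, 185.6]), (0.56, [198.8, 195.4])]
pocket_4 s [(0.93, [183.2, 175.8]), (0.89, [186.5, 189.1]), (0.83, [171.7, 158.5]), (0.72, [158.9, 173.5]), (0.57, [179.0, 167.9])]
tray t [(0.61, [201.9, 250.6])]
tray s [(0.66, [220.9, 242.6])]
dropper t [(0.74, [200.2, 172.1]), (0.55, [213.5, 212.7])]
dropper s [(0.56, [212.7, 191.3])]
gauge t [(0.68, [220.6, 157.2]), (0.66, [197.3, 351.1]), (0.6, [202.9, 251.3]), (0.27, [204.5, 283.4])]
gauge s [(0.91, [272.4, 374.2])]
weight t [(0.64, [218.6, 156.3])]
weight s [(0.52, [189.1, 132.9])]
```

Run:
```python
import cv2
for n,c in (("t0",(120,260,110,380)),("s0",(110,310,100,420))):
    im=cv2.imread(f"pics/{n}.png"); r0,r1,c0,c1=[int(v*1.5) for v in c]
    cv2.imwrite(f"pics/{n}c.png",cv2.resize(im[r0:r1,c0:c1],(795,int(795*(r1-r0)/(c1-c0))),interpolation=cv2.INTER_CUBIC))
```

```text
(no output)
```

View pics/t0c.png

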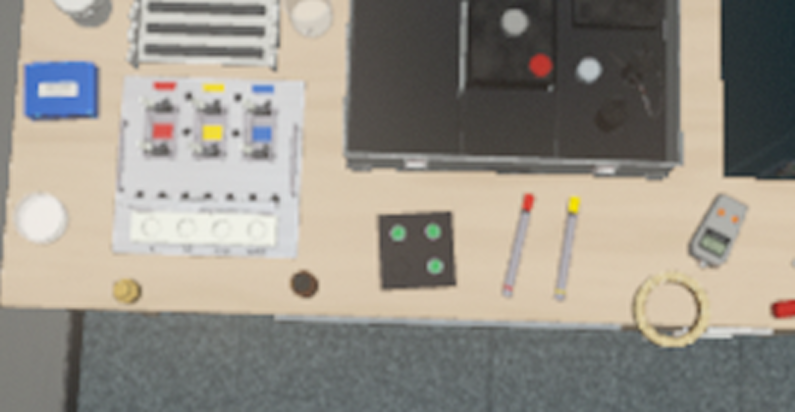

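View pics/s0c.png

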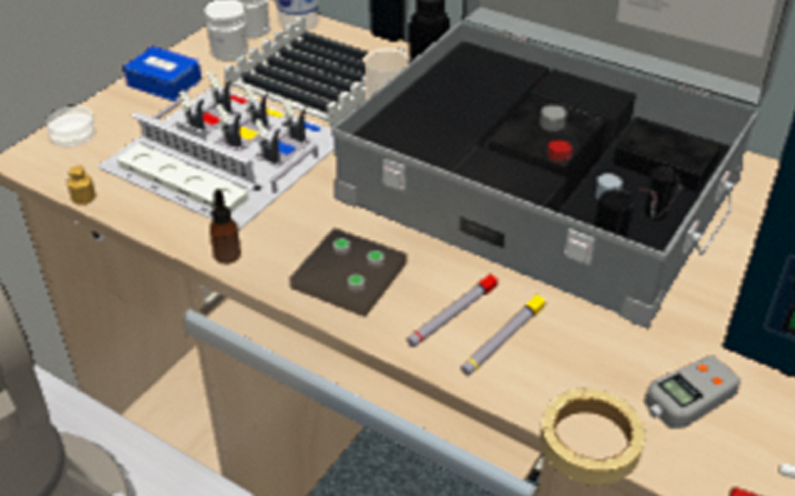

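The top view shows the carrier on the left with its cover open, at crop (205,165). The tray holds three buttons at crop (398,232), (432,231) and (434,266). The red stick lies at crop (518,245) and the yellow at (567,248). Blue is absent. Next I'll refine positions with colour blobs and a fit using both cameras.

```bash
cat >> h.py <<'E'
def blob(p,kind,roi):
    r0,r1,c0,c1=roi; hsv=cv2.cvtColor(np.ascontiguousarray(p["image"]),cv2.COLOR_RGB2HSV).astype(int)
    H,S,V=hsv[...,0],hsv[...,1],hsv[...,2]
    k={"red":((H<8)|(H>172))&(S>130)&(V>80),"yellow":(H>22)&(H<34)&(S>150)&(V>110),"green":(H>40)&(H<85)&(S>80)&(V>50),
       "blue":(H>100)&(H<125)&(S>110)&(V>60),"dark":(V<90)}[kind]
    m=np.zeros(H.shape,np.uint8); m[r0:r1,c0:c1]=k[r0:r1,c0:c1]
    n,l,st,ce=cv2.connectedComponentsWithStats(m)
    return [([ce[i][1],ce[i][0]],int(st[i][4]),l==i) for i in np.argsort(-st[:,4]) if i>0 and st[i][4]>=3]
def tri(pt,ps):  # pts: list of (picture, loc) -> 3D point
    A=[];b=[]
    for p,l in pt:
        o,d=ray(p,l); d/=np.linalg.norm(d); P=np.eye(3)-np.outer(d,d); A.append(P); b.append(P@o)
    return np.linalg.solve(sum(A),sum(b))
E
python3 - <<'E'
from h import *
t=camera("top"); s=camera("scene")
import pickle; pickle.dump((t,s),open("p0.pkl","wb"))
T=(150,235,230,320); S=(190,270,200,340)
for k,z in (("green",.024),("red",.007),("yellow",.007)):
  for n,p,R in (("t",t,T),("s",s,S)):
    print(k,n,[(np.round(l,1).tolist(),a,np.round(at(p,l,z),4).tolist()) for l,a,_ in blob(p,k,R)][:5])
for k in ("red","yellow","blue"):
  for n,p,R in (("t",t,(140,185,140,220)),("s",s,(135,195,140,250))):
    print("tag",k,n,[(np.round(l,1).tolist(),a,np.round(at(p,l,.0105),4).tolist()) for l,a,_ in blob(p,k,R)][:5])
save(t,"t1.png",(142,212,145,220),7.5); save(s,"s1.png",(140,200,138,236),8)
b=blob(t,"dark",(185,225,225,275))[0]; c,wh,a=cv2.minAreaRect(np.argwhere(b[2]).astype(np.float32)); print("tray",b[0],b[1],c,wh,a, at(t,c,.018))
for l in ("stick_red","stick_yellow","stick_blue"):
  for n,p in (("t",t),("s",s)):
    for m in masks_of(p,l)[:2]:
      pts=np.argwhere(m["pixels"]).astype(np.float32)
      c,wh,a=cv2.minAreaRect(pts); box=cv2.boxPoints((c,wh,a)); w=np.array([at(p,q,.007)[:2] for q in box])
      print(l,n,round(m["conf"],2),len(pts),np.round(c,1),np.round(at(p,c,.007)[:2],4),np.round(w,3).tolist())
E
```

```text
green t [([198.1, 256.9], 8, [0.4672, -0.0854, 0.024]), ([198.9, 244.9], 8, [0.4629, -0.0392, 0.024]), ([210.0, 257.3], 7, [0.4213, -0.0882, 0.024])]
green s [([207.7, 237.0], 14, [0.4621, -0.0398, 0.024]), ([212.6, 250.8], 14, [0.4663, -0.0856, 0.024]), ([222.1, 242.8], 12, [0.421, -0.0888, 0.024])]
red t [([188.2, 289.0], 16, [0.5123, -0.2107, 0.007])]
red s [([223.8, 296.3], 37, [0.5127, -0.2113, 0.007])]
yellow t [([189.0, 304.5], 16, [0.5109, -0.2716, 0.007])]
yellow s [([232.0, 315.4], 35, [0.5123, -0.272, 0.007])]
tag red t [([164.1, 164.6], 17, [0.5932, 0.2808, 0.0105]), ([148.5, 165.5], 12, [0.6561, 0.2814, 0.0105])]
tag red s [([157.4, 184.1], 24, [0.5922, 0.2808, 0.0105]), ([149.6, 195.2], 13, [0.652, 0.2797, 0.0105])]
tag yellow t [([164.5, 181.5], 24, [0.5934, 0.2146, 0.0105]), ([149.5, 182.5], 12, [0.6541, 0.2141, 0.0105])]
tag yellow s [([163.2, 198.8], 25, [0.5922, 0.2141, 0.0105]), ([155.0, 209.5], 12, [0.6523, 0.2143, 0.0105])]
tag blue t [([150.0, 141.0], 49, [0.6469, 0.3777, 0.0105]), ([165.0, 198.5], 18, [0.5935, 0.1478, 0.0105]), ([149.5, 198.8], 13, [0.6559, 0.1498, 0.0105])]
tag blue s [([141.1, 164.9], 332, [0.6358, 0.4132, 0.0105]), ([169.2, 214.5], 25, [0.5936, 0.1465, 0.0105]), ([160.7, 224.3], 13, [0.6522, 0.1487, 0.0105])]
tray [np.float64(205.30084745762713), np.float64(250.73305084745763)] 472 (204.66957092285156, 251.10848999023438) (24.219743728637695, 24.019994735717773) 2.8624050617218018 [ 0.44182369 -0.06387451  0.018     ]
stick_red s 0.6 204 [234.9 281.6] [ 0.4511 -0.1982] [[0.527, -0.204], [0.389, -0.177], [0.381, -0.193], [0.517, -0.221]]
stick_yellow s 0.48 211 [245.  301.5] [ 0.4475 -0.2624] [[0.525, -0.266], [0.382, -0.245], [0.376, -0.259], [0.517, -0.281]]
stick_blue t 0.43 3809 [176. 180.] [0.5479 0.2186] [[0.669, 0.352], [0.422, 0.335], [0.429, 0.088], [0.677, 0.099]]
```

View pics/t1.png

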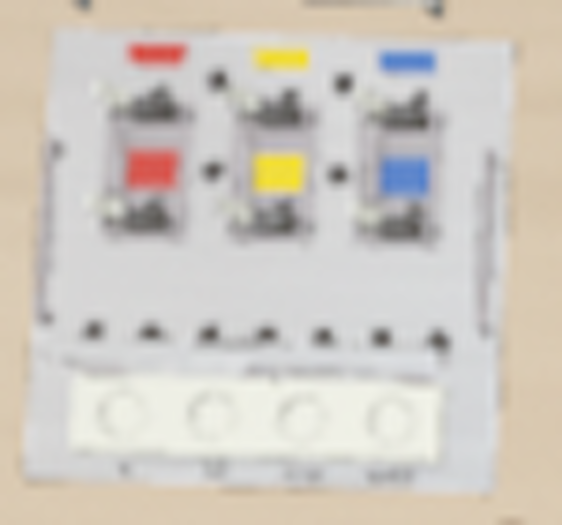

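View pics/s1.png

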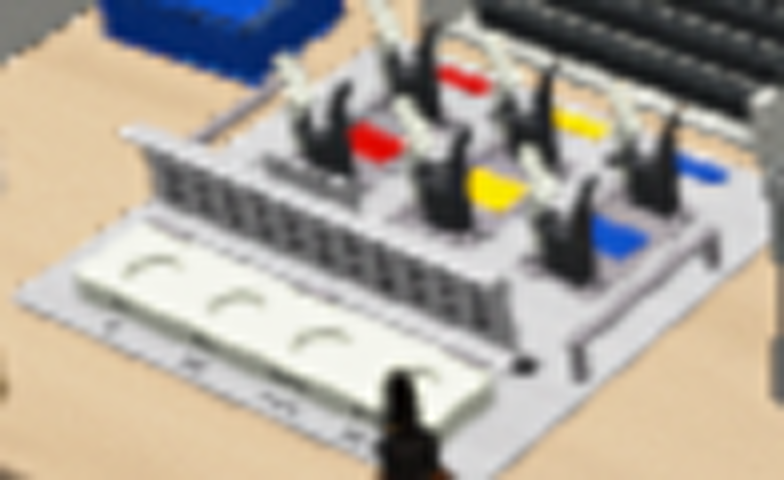

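The zoomed crops show pockets at top crop (123,413), (212,415), (302,418) and (392,422), with the plate corners and clips clear. Red is the leftmost clip.

Run:
```python
from h import *
import pickle; t,s=pickle.load(open("p0.pkl","rb"))
from scipy.optimize import least_squares
f=lambda q:(142+(q[1]+.5)/7.5-.5,145+(q[0]+.5)/7.5-.5)
g=lambda q:(140+(q[1]+.5)/8-.5,138+(q[0]+.5)/8-.5)
obs=[]
for q,y in zip([(123,413),(212,415),(302,418),(392,422)],(69,23,-23,-69)): obs.append((t,f(q),(-.080,y/1e3,.024),1))
for q,c in zip([(55,30),(513,40),(495,490),(22,480)],[(.122,.12),(.122,-.12),(-.122,-.12),(-.122,.12)]): obs.append((t,f(q),(*c,.010),.7))
for q,c in zip([(72,373),(440,387),(437,462),(66,447)],[(-.06,.095),(-.06,-.095),(-.10,-.095),(-.10,.095)]): obs.append((t,f(q),(*c,.024),.7))
for l,y in zip([(164.1,164.6),(164.5,181.5),(165,198.5)],(66,0,-66)): obs.append((t,l,(.051,y/1e3,.0105),.7))
for l,y in zip([(157.4,184.1),(163.2,198.8),(169.2,214.5)],(66,0,-66)): obs.append((s,l,(.051,y/1e3,.0105),.7))
obs.append((s,g((15,297)),(-.122,.12,.010),.7)); obs.append((s,g((76,275)),(-.1,.095,.024),.7))
def w(x,c): C,S=np.cos(x[2]),np.sin(x[2]); return [x[0]+C*c[0]-S*c[1],x[1]+S*c[0]+C*c[1],c[2]]
def F(x,full=False):
    r=[(np.array(pix(p,w(x,c)))-l)*k for p,l,c,k in obs]; return np.array(r) if full else np.ravel(r)
R=least_squares(F,[.545,.215,0],loss="soft_l1",f_scale=.5); x=R.x; print(x); print(np.round(F(x,1),2).tolist())
for n,c in dict(p1=(-.08,.069,.018),p2=(-.08,.023,.018),p3=(-.08,-.023,.018),red=(.051,.066,.04),yel=(.051,0,.04),tab=(-.1135,0,.035),hinge=(-.0575,0,.024)).items(): print(n,np.round(w(x,c),4))
for n,k,i in (("red","red",1),("yellow","yellow",1)):
  # rod ends: grey axis via scene: dark/grey along axis; also tail coloured ring
  for nm,p,Rg in (("t",t,(180,225,270,320)),("s",s,(215,275,255,330))):
    print(n,nm,[(np.round(l,1),a,np.round(at(p,l,.007)[:2],4)) for l,a,_ in blob(p,n,Rg)])
for l in ("dropper","weight","gauge"):
  for nm,p in (("t",t),("s",s)):
    print(l,nm,[(round(m["conf"],2),np.round(at(p,m["location"],0.03)[:2],3)) for m in look_for(p,l)[:2]] if 0 else [np.round(m["location"],0) for m in []])
```

```text
[ 0.54276135  0.21484522 -0.00356925]
[[-0.23, -0.08], [-0.11, 0.02], [-0.12, -0.02], [-0.26, -0.06], [0.22, 0.26], [0.73, -0.08], [1.62, -0.49], [1.14, 0.21], [-0.19, 0.22], [-0.36, 0.39], [-0.15, 0.3], [0.12, 0.27], [-0.17, 0.07], [-0.06, -0.0], [-0.02, -0.16], [-0.17, 0.25], [-0.16, 0.08], [-0.11, -0.36], [0.31, -1.43], [-0.78, -0.15]]
p1 [0.463  0.2841 0.018 ]
p2 [0.4628 0.2381 0.018 ]
p3 [0.4627 0.1921 0.018 ]
red [0.594  0.2807 0.04  ]
yel [0.5938 0.2147 0.04  ]
tab [0.4293 0.2153 0.035 ]
hinge [0.4853 0.2151 0.024 ]
red t [(array([188.2, 289. ]), 16, array([ 0.5123, -0.2107]))]
red s [(array([223.8, 296.3]), 37, array([ 0.5127, -0.2113]))]
yellow t [(array([189. , 304.5]), 16, array([ 0.5109, -0.2716]))]
yellow s [(array([232. , 315.4]), 35, array([ 0.5123, -0.272 ]))]
dropper t []
dropper s []
weight t []
weight s []
gauge t []
gauge s []
```

```bash
R='python3 -m crank'
$R '[{"jaw":0.05,"dx":1.5,"dy":-4.4,"roll":1},{"jaw":0.05,"dx":1.5,"dy":-4.4,"roll":1},{"jaw":0.05,"dx":1.5,"dy":-4.4,"roll":1},{"jaw":0.05,"dx":1.5,"dy":-4.4,"roll":1},{"jaw":0.05,"dx":1.5,"dy":-4.4,"roll":1},{"jaw":0.05,"dx":1.5,"dy":-4.4,"roll":1},{"jaw":0.05,"dx":1.5,"dy":-4.4,"roll":1},{"jaw":0.05,"dx":1.5,"dy":-4.4,"roll":1}]' 60
$R '[{"jaw":0.05,"dx":1.5,"dy":-4.4,"roll":1},{"jaw":0.05,"dx":1.5,"dy":-4.4,"roll":1},{"jaw":0.05,"dx":1.5,"dy":-4.4,"roll":1},{"jaw":0.05,"dx":1.5,"dy":-4.4,"roll":1},{"jaw":0.05,"dx":1.5,"dy":-4.4},{"jaw":0.05,"dx":1.5,"dy":-4.4},{"jaw":0.05},{"jaw":0.05}]'
```

```text
invalid input
invalid input
```

```bash
python3 -m crank '[{"jaw":0.05,"dx":1.5,"dy":-4.4,"dz":0,"roll":1},{"jaw":0.05,"dx":1.5,"dy":-4.4,"dz":0,"roll":1},{"jaw":0.05,"dx":1.5,"dy":-4.4,"dz":0,"roll":1},{"jaw":0.05,"dx":1.5,"dy":-4.4,"dz":0,"roll":1},{"jaw":0.05,"dx":1.5,"dy":-4.4,"dz":0,"roll":1},{"jaw":0.05,"dx":1.5,"dy":-4.4,"dz":0,"roll":1},{"jaw":0.05,"dx":1.5,"dy":-4.4,"dz":0,"roll":1},{"jaw":0.05,"dx":1.5,"dy":-4.4,"dz":0,"roll":1}]' 60
```

```text
time_s: 3.0
tcp_pos: [0.3405, 0.1502, 0.2316]
tcp_rot: [0.0, 0.135, 0.991, 0.001]
contact_force: [0.8, 0.2, -0.2]
opening: 0.0408
gripper_force: 0.0
```

```bash
python3 -m crank '[{"jaw":0.05,"dx":1.43,"dy":-4.36,"dz":0,"roll":1},{"jaw":0.05,"dx":1.43,"dy":-4.36,"dz":0,"roll":1},{"jaw":0.05,"dx":1.43,"dy":-4.36,"dz":0,"roll":1},{"jaw":0.05,"dx":1.43,"dy":-4.36,"dz":0,"roll":1},{"jaw":0.05,"dx":1.43,"dy":-4.36,"dz":0,"roll":0},{"jaw":0.05,"dx":1.43,"dy":-4.36,"dz":0,"roll":0},{"jaw":0.05,"dx":1.43,"dy":-4.36,"dz":0,"roll":0},{"jaw":0.05,"dx":1.43,"dy":-4.36,"dz":0,"roll":0}]'
python3 -m crank '[{"jaw":0.05,"dx":0,"dy":0,"dz":-4,"roll":0},{"jaw":0.05,"dx":0,"dy":0,"dz":-4,"roll":0},{"jaw":0.05,"dx":0,"dy":0,"dz":-4,"roll":0},{"jaw":0.05,"dx":0,"dy":0,"dz":-3,"roll":0},{"jaw":0.05,"dx":0,"dy":0,"dz":0,"roll":0},{"jaw":0.05,"dx":0,"dy":0,"dz":0,"roll":0}]'
```

```text
time_s: 3.8
tcp_pos: [0.4552, -0.1982, 0.2317]
tcp_rot: [0.001, 0.1, 0.995, 0.0]
contact_force: [1.3, 0.6, 0.9]
opening: 0.0406
gripper_force: 0.0
time_s: 4.4
tcp_pos: [0.4548, -0.197, 0.0818]
tcp_rot: [0.0, 0.101, 0.995, -0.0]
contact_force: [0.6, -0.0, 0.7]
opening: 0.0408
gripper_force: 0.0
```

Run:
```python
from h import *
t=camera("top"); s=camera("scene")
for k in ("red","yellow"):
  for n,p,R in (("t",t,(170,235,230,330)),("s",s,(190,275,200,345))):
    print(k,n,[(a,np.round(at(p,l,.007),4).tolist()) for l,a,_ in blob(p,k,R)][:5])
for l in ("stick_red","stick_yellow"):
    for m in masks_of(s,l)[:1]:
      c,wh,a=cv2.minAreaRect(np.argwhere(m["pixels"]).astype(np.float32)); w=np.array([at(s,q,.007)[:2] for q in cv2.boxPoints((c,wh,a))]); print(l,np.round(w,3).tolist())
save(s,"s2.png",(130,290,200,370),4.5)
```

```text
red t []
red s [(38, [0.5122, -0.2114, 0.007])]
yellow t []
yellow s [(35, [0.5123, -0.272, 0.007])]
stick_red [[0.53, -0.204], [0.388, -0.178], [0.38, -0.193], [0.519, -0.22]]
stick_yellow [[0.527, -0.262], [0.382, -0.246], [0.375, -0.263], [0.518, -0.28]]
```

View pics/s2.png

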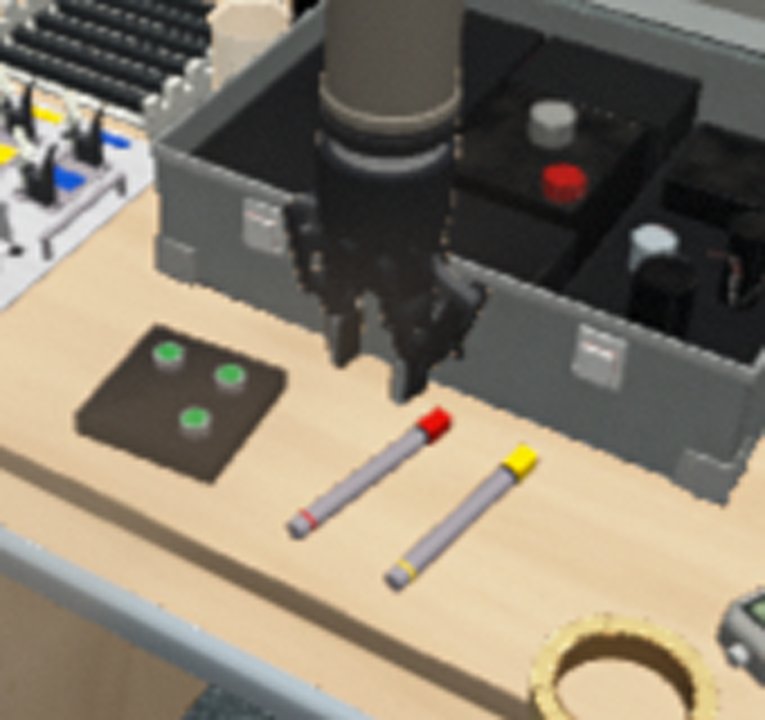

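The gripper stands above the red stick, with its fingers straddling it. Neither stick has moved. Descending to grip.

```bash
python3 -m crank '[{"jaw":0.05,"dx":0,"dy":-0.1,"dz":-3,"roll":0},{"jaw":0.05,"dx":0,"dy":0,"dz":-3,"roll":0},{"jaw":0.05,"dx":0,"dy":0,"dz":-1.2,"roll":0},{"jaw":0.05,"dx":0,"dy":0,"dz":-0.65,"roll":0},{"jaw":0.05,"dx":0,"dy":0,"dz":0,"roll":0},{"jaw":1,"dx":0,"dy":0,"dz":0,"roll":0},{"jaw":1,"dx":0,"dy":0,"dz":0,"roll":0},{"jaw":1,"dx":0,"dy":0,"dz":0,"roll":0}]' 60
python3 -m crank '[{"jaw":1,"dx":0,"dy":0,"dz":0,"roll":0},{"jaw":1,"dx":0,"dy":0,"dz":0,"roll":0},{"jaw":1,"dx":0,"dy":0,"dz":0,"roll":0}]'
```

```text
time_s: 5.4
tcp_pos: [0.4557, -0.1983, 0.0042]
tcp_rot: [0.001, 0.101, 0.995, -0.0]
contact_force: [-1.2, 0.5, 6.5]
opening: 0.0113
gripper_force: 58.7
time_s: 5.7
tcp_pos: [0.4556, -0.1983, 0.0042]
tcp_rot: [0.001, 0.101, 0.995, -0.0]
contact_force: [-0.8, 0.2, 6.2]
opening: 0.0112
gripper_force: 58.7
```

```bash
python3 -m crank '[{"jaw":0.4,"dx":0,"dy":0,"dz":0,"roll":0},{"jaw":0.4,"dx":0,"dy":0,"dz":0,"roll":0},{"jaw":0.4,"dx":0,"dy":0,"dz":-0.35,"roll":0},{"jaw":0.4,"dx":0,"dy":0,"dz":0,"roll":0},{"jaw":0.4,"dx":0,"dy":0,"dz":0,"roll":0}]' 60
python3 -m crank '[{"jaw":1,"dx":0,"dy":0,"dz":0,"roll":0},{"jaw":1,"dx":0,"dy":0,"dz":0,"roll":0},{"jaw":1,"dx":0,"dy":0,"dz":0,"roll":0},{"jaw":1,"dx":0,"dy":0,"dz":0,"roll":0},{"jaw":1,"dx":0,"dy":0,"dz":0,"roll":0}]'
```

```text
time_s: 6.2
tcp_pos: [0.4549, -0.1979, -0.0]
tcp_rot: [0.0, 0.101, 0.995, 0.0]
contact_force: [-1.9, 0.4, 7.7]
opening: 0.0257
gripper_force: 3.8
time_s: 6.7
tcp_pos: [0.4556, -0.1986, 0.0006]
tcp_rot: [0.001, 0.101, 0.995, -0.0]
contact_force: [-1.6, 0.3, 10.5]
opening: 0.0115
gripper_force: 59.2
```

```bash
python3 -m crank '[{"jaw":1,"dx":0,"dy":0,"dz":1,"roll":0},{"jaw":1,"dx":0,"dy":0,"dz":2,"roll":0},{"jaw":1,"dx":0,"dy":0,"dz":3,"roll":0},{"jaw":1,"dx":0,"dy":0,"dz":3,"roll":0},{"jaw":1,"dx":0,"dy":0,"dz":3,"roll":0},{"jaw":1,"dx":0,"dy":0,"dz":3,"roll":0},{"jaw":1,"dx":0,"dy":0,"dz":2,"roll":0},{"jaw":1,"dx":0,"dy":0,"dz":0,"roll":0}]' 60
python3 - <<'E'
from h import *
s=camera("scene"); print(state()["tcp_pos"])
print([(a,np.round(l,1)) for l,a,_ in blob(s,"red",(100,275,150,345))][:4])
save(s,"s3.png",(120,260,220,360),4)
E
```

```text
time_s: 7.5
tcp_pos: [0.4563, -0.1988, 0.1721]
tcp_rot: [0.003, 0.101, 0.995, -0.001]
contact_force: [0.0, -0.2, -0.1]
opening: 0.0118
gripper_force: 58.5
[ 0.45512304 -0.19795417  0.17022817]
[(66, array([170.1, 324.9])), (24, array([157.4, 184.1])), (23, array([177.1, 302.3])), (13, array([149.6, 195.2]))]
```

View pics/s3.png

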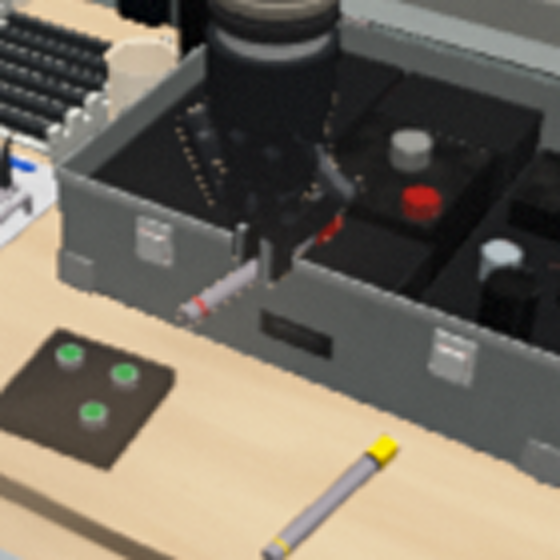

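Red is held level, with the cap visible at scene pixel (177,302). Carrying it to the clip.

```bash
python3 -m crank '[{"jaw":1,"dx":0,"dy":2,"dz":0,"roll":1.4},{"jaw":1,"dx":0,"dy":4,"dz":0,"roll":1.4},{"jaw":1,"dx":0,"dy":4,"dz":0,"roll":1.4},{"jaw":1,"dx":0,"dy":4,"dz":0,"roll":1.4},{"jaw":1,"dx":0,"dy":4,"dz":0,"roll":1.4},{"jaw":1,"dx":0,"dy":4,"dz":0,"roll":1.4},{"jaw":1,"dx":0,"dy":4,"dz":0,"roll":1.4},{"jaw":1,"dx":0,"dy":4,"dz":0,"roll":1.6}]' 80
python3 -m crank '[{"jaw":1,"dx":2.3,"dy":3,"dz":0,"roll":0},{"jaw":1,"dx":2.3,"dy":3,"dz":0,"roll":0},{"jaw":1,"dx":2.3,"dy":3,"dz":0,"roll":0},{"jaw":1,"dx":2.3,"dy":3,"dz":0,"roll":0},{"jaw":1,"dx":2.3,"dy":3,"dz":0,"roll":0},{"jaw":1,"dx":2.3,"dy":3,"dz":0,"roll":0},{"jaw":1,"dx":0,"dy":0,"dz":0,"roll":0},{"jaw":1,"dx":0,"dy":0,"dz":0,"roll":0}]'
python3 - <<'E'
from h import *
s=camera("scene"); t=camera("top"); print(state()["tcp_pos"],state()["tcp_rot"])
for p in (t,s): print([(a,np.round(l,1),np.round(at(p,l,state()["tcp_pos"][2]+.0065),4)) for l,a,_ in blob(p,"red",(20,200,120,260))][:5])
save(s,"s4.png",(70,200,140,290),5)
E
```

```text
time_s: 8.35
tcp_pos: [0.4528, 0.1037, 0.1676]
tcp_rot: [-0.002, 0.001, 1.0, -0.001]
contact_force: [0.8, -0.1, -0.3]
opening: 0.0109
gripper_force: 79.8
time_s: 9.15
tcp_pos: [0.5913, 0.2823, 0.1661]
tcp_rot: [-0.002, 0.001, 1.0, -0.002]
contact_force: [-0.7, -0.3, -1.0]
opening: 0.0109
gripper_force: 79.9
[0.59167591 0.28036427 0.1678789 ] [-0.00131149  0.00254218  0.99999524 -0.00115626]
[(21, array([138.1, 155.2]), array([0.6507, 0.2808, 0.1744])), (17, array([164.1, 164.6]), array([0.5587, 0.2418, 0.1744])), (3, array([148.7, 167.7]), array([0.6141, 0.2347, 0.1744]))]
[(25, array([109.2, 189.2]), array([0.6463, 0.279 , 0.1744])), (24, array([157.4, 184.1]), array([0.4194, 0.1037, 0.1744])), (13, array([149.6, 195.2]), array([0.4665, 0.1028, 0.1744]))]
```

View pics/s4.png

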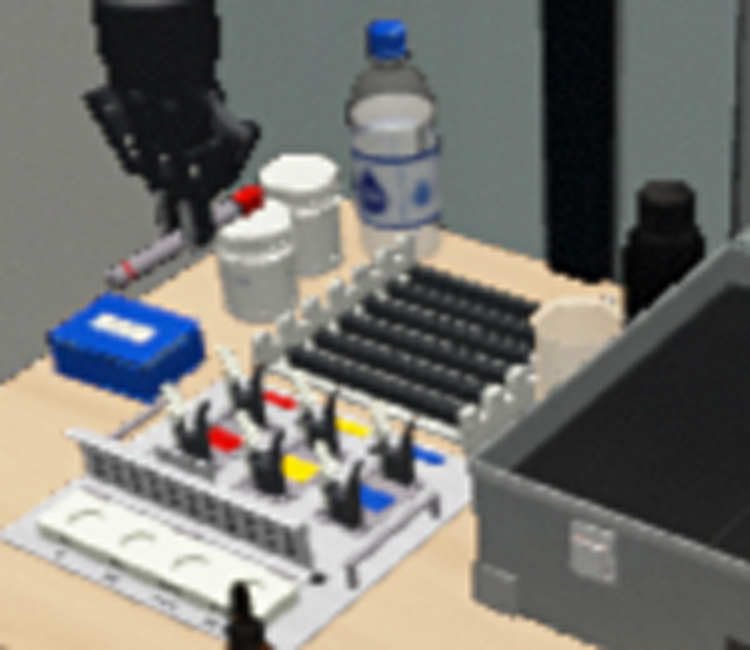

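Red is level above its clip: the cap is at x 0.649, so the middle sits at the TCP. Lowering in steps.

```bash
python3 -m crank '[{"jaw":1,"dx":0.2,"dy":0,"dz":-3,"roll":0},{"jaw":1,"dx":0,"dy":0,"dz":-3,"roll":0},{"jaw":1,"dx":0,"dy":0,"dz":-2.5,"roll":0},{"jaw":1,"dx":0,"dy":0,"dz":-1,"roll":0},{"jaw":1,"dx":0,"dy":0,"dz":0,"roll":0},{"jaw":1,"dx":0,"dy":0,"dz":0,"roll":0},{"jaw":1,"dx":0,"dy":0,"dz":0,"roll":0}]' 80
python3 - <<'E'
from h import *
t=camera("top"); s=camera("scene"); st=state(); print(st["tcp_pos"],st["contact_force"])
for p in (t,s): print([(a,np.round(at(p,l,st["tcp_pos"][2]+.0065),4)) for l,a,_ in blob(p,"red",(20,200,120,260))][:5])
save(s,"s5.png",(110,190,140,240),7.5)
E
```

```text
time_s: 9.95
tcp_pos: [0.5959, 0.2825, 0.0765]
tcp_rot: [0.002, 0.002, 1.0, 0.001]
contact_force: [0.2, 0.3, -0.3]
opening: 0.0106
gripper_force: 79.9
[0.59556629 0.28256941 0.07605591] [ 0.48350654  0.38405954 -0.19542297]
[(17, array([0.578 , 0.2637, 0.0826])), (15, array([0.6554, 0.2825, 0.0826])), (13, array([0.6373, 0.2646, 0.0826]))]
[(26, array([0.6533, 0.2823, 0.0826])), (24, array([0.5162, 0.203 , 0.0826])), (13, array([0.5704, 0.2019, 0.0826]))]
```

View pics/s5.png

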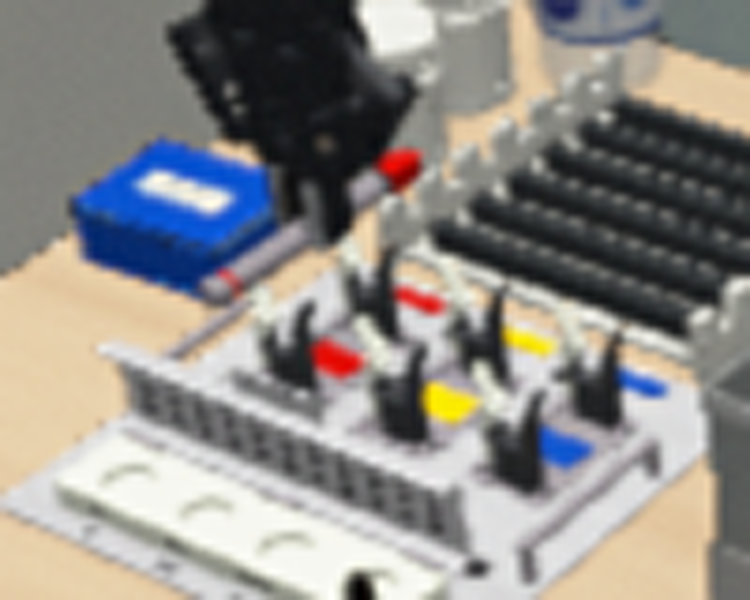

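Red hangs level above the forks. Nudging it by -1.8 mm in y, then pressing.

```bash
python3 -m crank '[{"jaw":1,"dx":-0.1,"dy":-0.18,"dz":-0.6,"roll":0},{"jaw":1,"dx":0,"dy":0,"dz":-0.6,"roll":0},{"jaw":1,"dx":0,"dy":0,"dz":-0.5,"roll":0},{"jaw":1,"dx":0,"dy":0,"dz":-0.4,"roll":0},{"jaw":1,"dx":0,"dy":0,"dz":0,"roll":0}]' 80
python3 -m crank '[{"jaw":1,"dx":0,"dy":0,"dz":-0.4,"roll":0},{"jaw":1,"dx":0,"dy":0,"dz":-0.4,"roll":0},{"jaw":1,"dx":0,"dy":0,"dz":-0.4,"roll":0},{"jaw":1,"dx":0,"dy":0,"dz":-0.3,"roll":0},{"jaw":1,"dx":0,"dy":0,"dz":0,"roll":0}]'
python3 -m crank '[{"jaw":1,"dx":0,"dy":0,"dz":-0.4,"roll":0},{"jaw":1,"dx":0,"dy":0,"dz":-0.3,"roll":0},{"jaw":1,"dx":0,"dy":0,"dz":0,"roll":0},{"jaw":1,"dx":0,"dy":0,"dz":0,"roll":0}]'
```

```text
time_s: 10.55
tcp_pos: [0.5927, 0.2803, 0.0521]
tcp_rot: [-0.001, 0.002, 1.0, -0.0]
contact_force: [0.1, 0.6, -0.8]
opening: 0.0105
gripper_force: 79.9
time_s: 11.05
tcp_pos: [0.5945, 0.2804, 0.0382]
tcp_rot: [0.001, 0.002, 1.0, 0.0]
contact_force: [1.9, -1.0, -0.9]
opening: 0.0105
gripper_force: 80.3
time_s: 11.45
tcp_pos: [0.5938, 0.2807, 0.0336]
tcp_rot: [0.0, 0.002, 1.0, 0.001]
contact_force: [-3.2, -0.8, 11.1]
opening: 0.0108
gripper_force: 81.7
```

```bash
python3 -m crank '[{"jaw":1,"dx":0,"dy":0,"dz":-0.25,"roll":0},{"jaw":1,"dx":0,"dy":0,"dz":0,"roll":0},{"jaw":1,"dx":0,"dy":0,"dz":0,"roll":0}]'
python3 - <<'E'
from h import *
t=camera("top"); s=camera("scene"); st=state(); print(st["tcp_pos"],st["contact_force"])
for p in (t,s): print([(a,np.round(l,1),np.round(at(p,l,.040),4)) for l,a,_ in blob(p,"red",(20,200,120,260))][:5])
save(s,"s6.png",(130,190,150,230),9)
E
```

```text
time_s: 11.75
tcp_pos: [0.5938, 0.2807, 0.0334]
tcp_rot: [0.0, 0.002, 1.0, 0.001]
contact_force: [-6.6, -2.4, 21.8]
opening: 0.0106
gripper_force: 82.6
[0.59383044 0.28071707 0.03343249] [-7.19840002 -2.34000167 20.38136948]
[(17, array([147.8, 165.1]), array([0.6514, 0.276 , 0.04  ]))]
[(25, array([157.3, 184. ]), array([0.5614, 0.2496, 0.04  ])), (21, array([142.5, 194.7]), array([0.6533, 0.2793, 0.04  ])), (13, array([149.6, 195.2]), array([0.6186, 0.2479, 0.04  ]))]
```

View pics/s6.png

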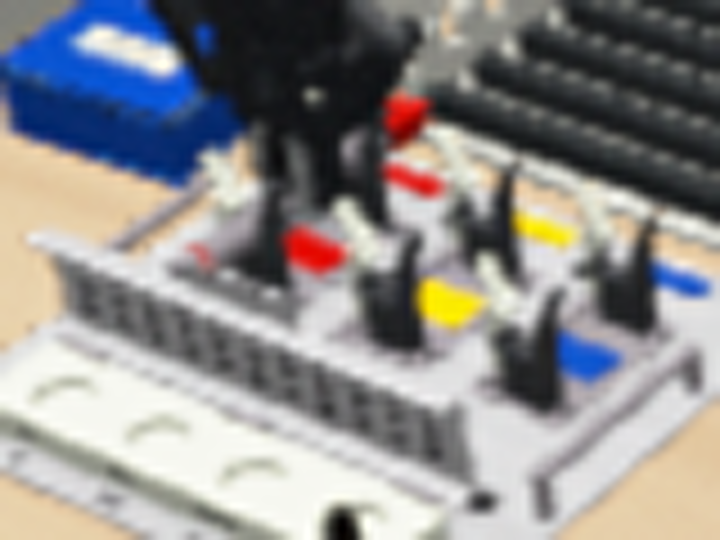

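The stop is hard at 21 N, and TCP z 0.0334 puts the axis at 40 mm, so red should be home. Releasing and lifting away towards the yellow stick.

```bash
python3 -m crank '[{"jaw":1,"dx":0,"dy":0,"dz":0.25,"roll":0},{"jaw":0.4,"dx":0,"dy":0,"dz":0,"roll":0},{"jaw":0.4,"dx":0,"dy":0,"dz":0,"roll":0},{"jaw":0.4,"dx":0,"dy":0,"dz":0,"roll":0},{"jaw":0.4,"dx":0,"dy":0,"dz":2,"roll":0},{"jaw":0.4,"dx":0,"dy":0,"dz":4,"roll":0},{"jaw":0.4,"dx":0,"dy":0,"dz":4,"roll":0},{"jaw":0.4,"dx":0,"dy":0,"dz":4,"roll":0}]' 60
python3 -m crank '[{"jaw":0.4,"dx":-2.4,"dy":-3,"dz":0,"roll":-1},{"jaw":0.4,"dx":-2.4,"dy":-3,"dz":0,"roll":-1},{"jaw":0.4,"dx":-2.4,"dy":-3,"dz":0,"roll":-1},{"jaw":0.4,"dx":-2.4,"dy":-3,"dz":0,"roll":-1},{"jaw":0.4,"dx":-2.4,"dy":-3,"dz":0,"roll":-1},{"jaw":0.4,"dx":-2,"dy":-3,"dz":0,"roll":-1},{"jaw":0.4,"dx":0,"dy":-4,"dz":0,"roll":-1},{"jaw":0.4,"dx":0,"dy":-4,"dz":0,"roll":-1}]'
python3 -m crank '[{"jaw":0.4,"dx":0,"dy":-4,"dz":0,"roll":0},{"jaw":0.4,"dx":0,"dy":-4,"dz":0,"roll":0},{"jaw":0.4,"dx":0,"dy":-4,"dz":0,"roll":0},{"jaw":0.4,"dx":0,"dy":-4,"dz":0,"roll":0},{"jaw":0.4,"dx":0,"dy":-4,"dz":0,"roll":0},{"jaw":0.4,"dx":0,"dy":-1.8,"dz":0,"roll":0},{"jaw":0.4,"dx":0,"dy":0,"dz":0,"roll":0},{"jaw":0.4,"dx":0,"dy":0,"dz":0,"roll":0}]'
python3 - <<'E'
from h import *
t=camera("top"); s=camera("scene"); st=state(); print(st["tcp_pos"],st["tcp_rot"])
print("clip",[np.round(at(p,blob(p,"red",(20,165,150,240))[0][0],.045),4) for p in (t,s)])
for n,p,R in (("t",t,(170,235,230,330)),("s",s,(190,275,200,345))):
    print("yellow",n,[(a,np.round(at(p,l,.007),4).tolist()) for l,a,_ in blob(p,"yellow",R)][:5])
for m in masks_of(s,"stick_yellow")[:2]:
      c,wh,a=cv2.minAreaRect(np.argwhere(m["pixels"]).astype(np.float32)); w=np.array([at(s,q,.007)[:2] for q in cv2.boxPoints((c,wh,a))]); print(np.round(w,3).tolist())
save(s,"s7.png",(130,290,150,360),3.8)
E
```

```text
time_s: 12.65
tcp_pos: [0.5929, 0.2803, 0.1717]
tcp_rot: [-0.001, 0.002, 1.0, -0.0]
contact_force: [0.6, 0.0, 0.2]
opening: 0.0254
gripper_force: 0.0
time_s: 13.45
tcp_pos: [0.4524, 0.0199, 0.171]
tcp_rot: [-0.0, 0.071, 0.997, 0.0]
contact_force: [0.7, -0.2, -0.0]
opening: 0.0261
gripper_force: 0.0
time_s: 14.25
tcp_pos: [0.4533, -0.1968, 0.1707]
tcp_rot: [-0.001, 0.072, 0.997, 0.001]
contact_force: [-0.3, -0.4, -0.3]
opening: 0.0257
gripper_force: 0.0
[ 0.45378547 -0.1954621   0.17081975] [-4.29123429e-04  7.00284414e-02  9.97544599e-01  7.78252461e-04]
clip [array([0.6494, 0.2754, 0.045 ]), array([0.5558, 0.2435, 0.045 ])]
yellow t []
yellow s [(34, [0.5119, -0.272, 0.007])]
[[0.53, -0.262], [0.382, -0.246], [0.375, -0.263], [0.52, -0.281]]
```

View pics/s7.png

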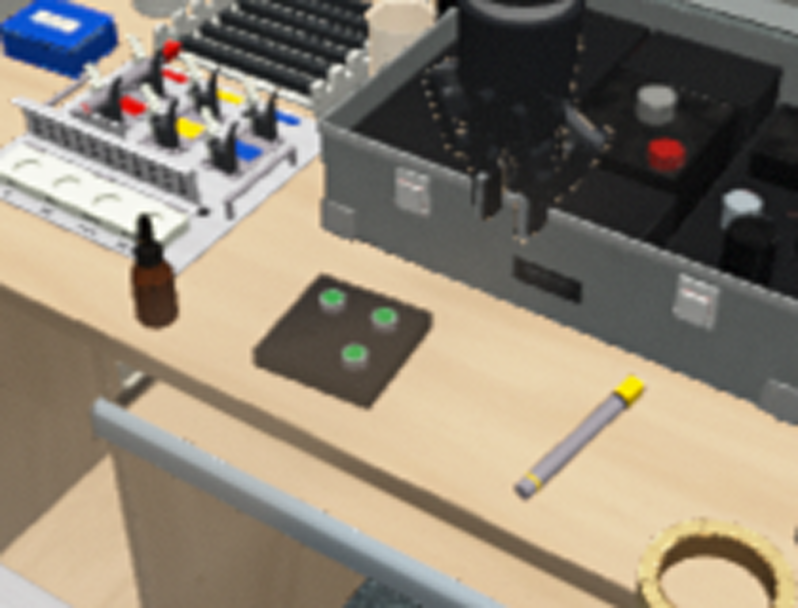

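Red sits in its clip, with the cap level behind the rear fork. Yellow hasn't moved. Picking yellow.

```bash
python3 -m crank '[{"jaw":0.15,"dx":0,"dy":-3.4,"dz":0,"roll":0},{"jaw":0.15,"dx":0,"dy":-3.4,"dz":-2,"roll":0},{"jaw":0.15,"dx":0,"dy":0,"dz":-4,"roll":0},{"jaw":0.15,"dx":0,"dy":0,"dz":-4,"roll":0},{"jaw":0.15,"dx":0,"dy":0,"dz":-3,"roll":0},{"jaw":0.15,"dx":0,"dy":0,"dz":-2,"roll":0},{"jaw":0.15,"dx":0,"dy":0,"dz":0,"roll":0},{"jaw":0.15,"dx":0,"dy":0,"dz":0,"roll":0}]' 60
python3 - <<'E'
from h import *
s=camera("scene"); print(state()["tcp_pos"],[(a,np.round(at(s,l,.007),4).tolist()) for l,a,_ in blob(s,"yellow",(190,275,200,345))])
E
```

```text
time_s: 15.2
tcp_pos: [0.4541, -0.2647, 0.0216]
tcp_rot: [0.0, 0.071, 0.998, 0.0]
contact_force: [0.1, -0.3, 1.0]
opening: 0.0366
gripper_force: 0.0
[ 0.45476976 -0.26538146  0.02242376] []
```

```bash
python3 -m crank '[{"jaw":0.15,"dx":0,"dy":0.05,"dz":-1.2,"roll":0},{"jaw":0.15,"dx":0,"dy":0,"dz":-0.7,"roll":0},{"jaw":0.15,"dx":0,"dy":0,"dz":0,"roll":0},{"jaw":1,"dx":0,"dy":0,"dz":0,"roll":0},{"jaw":1,"dx":0,"dy":0,"dz":0,"roll":0},{"jaw":1,"dx":0,"dy":0,"dz":0,"roll":0},{"jaw":1,"dx":0,"dy":0,"dz":0,"roll":0},{"jaw":1,"dx":0,"dy":0,"dz":0,"roll":0}]' 60
python3 -m crank '[{"jaw":1,"dx":0,"dy":0,"dz":1,"roll":0},{"jaw":1,"dx":0,"dy":0,"dz":2,"roll":0},{"jaw":1,"dx":0,"dy":0,"dz":3,"roll":0},{"jaw":1,"dx":0,"dy":0,"dz":3,"roll":0},{"jaw":1,"dx":0,"dy":0,"dz":3,"roll":0},{"jaw":1,"dx":0,"dy":0,"dz":3,"roll":0},{"jaw":1,"dx":0,"dy":0,"dz":2,"roll":0},{"jaw":1,"dx":0,"dy":0,"dz":0,"roll":0}]' 80
```

```text
time_s: 16.05
tcp_pos: [0.4537, -0.2653, 0.0027]
tcp_rot: [0.0, 0.071, 0.997, -0.0]
contact_force: [-0.4, 0.2, 2.3]
opening: 0.0114
gripper_force: 58.7
time_s: 16.85
tcp_pos: [0.4553, -0.2666, 0.1758]
tcp_rot: [0.003, 0.071, 0.997, -0.001]
contact_force: [0.0, 0.2, -0.7]
opening: 0.0106
gripper_force: 78.9
```

```bash
python3 -m crank '[{"jaw":1,"dx":0,"dy":3,"dz":0,"roll":1},{"jaw":1,"dx":0,"dy":4.2,"dz":0,"roll":1},{"jaw":1,"dx":0,"dy":4.2,"dz":0,"roll":1},{"jaw":1,"dx":0,"dy":4.2,"dz":0,"roll":1},{"jaw":1,"dx":0,"dy":4.2,"dz":0,"roll":1},{"jaw":1,"dx":0,"dy":4.2,"dz":0,"roll":1},{"jaw":1,"dx":0,"dy":4.2,"dz":0,"roll":1},{"jaw":1,"dx":0,"dy":4.2,"dz":0,"roll":1}]' 80
python3 -m crank '[{"jaw":1,"dx":2.3,"dy":2.7,"dz":0,"roll":0},{"jaw":1,"dx":2.3,"dy":2.7,"dz":0,"roll":0},{"jaw":1,"dx":2.3,"dy":2.7,"dz":0,"roll":0},{"jaw":1,"dx":2.3,"dy":2.7,"dz":-2,"roll":0},{"jaw":1,"dx":2.3,"dy":2.7,"dz":-2,"roll":0},{"jaw":1,"dx":2.4,"dy":2.2,"dz":-2,"roll":0},{"jaw":1,"dx":0,"dy":0,"dz":0,"roll":0},{"jaw":1,"dx":0,"dy":0,"dz":0,"roll":0}]'
python3 - <<'E'
from h import *
s=camera("scene"); t=camera("top"); st=state(); z=st["tcp_pos"][2]+.0045; print(st["tcp_pos"],st["tcp_rot"],st["opening"])
for p in (t,s): print([(a,np.round(l,1),np.round(at(p,l,z),4)) for l,a,_ in blob(p,"yellow",(20,200,120,260))][:5])
save(s,"s8.png",(100,190,150,260),6)
E
```

```text
time_s: 17.65
tcp_pos: [0.4523, 0.0605, 0.1715]
tcp_rot: [-0.001, 0.001, 1.0, -0.0]
contact_force: [0.7, 0.4, -0.5]
opening: 0.0105
gripper_force: 78.9
time_s: 18.45
tcp_pos: [0.5911, 0.2155, 0.1099]
tcp_rot: [-0.002, 0.001, 1.0, -0.001]
contact_force: [0.1, -0.5, 0.2]
opening: 0.0104
gripper_force: 79.0
[0.5922847  0.21417648 0.11260759] [-5.11630486e-05  2.61736898e-03  9.99996418e-01 -5.58042213e-04] 0.01059515373009535
[(24, array([164.5, 181.5]), array([0.571 , 0.1942, 0.1171])), (8, array([149.4, 183.4]), array([0.6277, 0.1905, 0.1171])), (6, array([142.2, 177.7]), array([0.6543, 0.2129, 0.1171]))]
[(25, array([163.2, 198.8]), array([0.4798, 0.108 , 0.1171])), (23, array([129.8, 206. ]), array([0.6448, 0.2124, 0.1171])), (12, array([155. , 209.5]), array([0.5316, 0.1082, 0.1171]))]
```

View pics/s8.png

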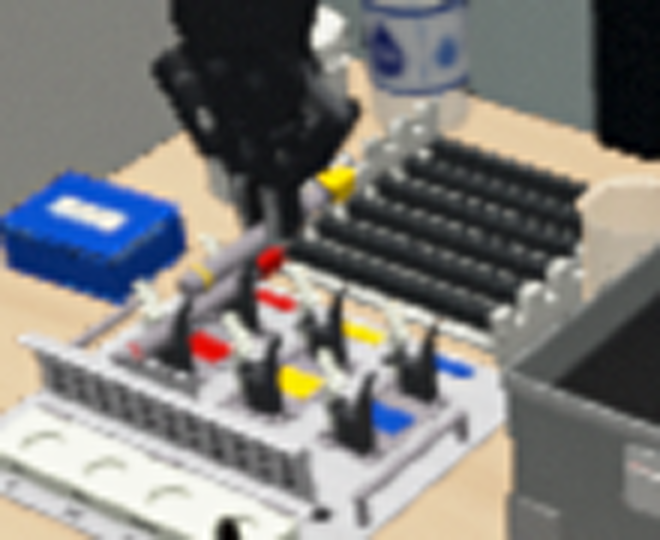

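Yellow hangs level above its clip and red is visible seated behind it, with its cap at crop (268,260). Pressing yellow.

```bash
python3 -m crank '[{"jaw":1,"dx":0.15,"dy":0,"dz":-2,"roll":0},{"jaw":1,"dx":0,"dy":0,"dz":-2,"roll":0},{"jaw":1,"dx":0,"dy":0,"dz":-0.5,"roll":0},{"jaw":1,"dx":0,"dy":0,"dz":0,"roll":0},{"jaw":1,"dx":0,"dy":0,"dz":0,"roll":0}]' 80
```

```text
time_s: 19.05
tcp_pos: [0.5948, 0.2157, 0.069]
tcp_rot: [0.001, 0.002, 1.0, 0.0]
contact_force: [0.0, -0.4, 0.2]
opening: 0.0104
gripper_force: 79.0
```

```bash
python3 -m crank '[{"jaw":1,"dx":0,"dy":0,"dz":-0.5,"roll":0},{"jaw":1,"dx":0,"dy":0,"dz":-0.5,"roll":0},{"jaw":1,"dx":0,"dy":0,"dz":-0.5,"roll":0},{"jaw":1,"dx":0,"dy":0,"dz":-0.4,"roll":0},{"jaw":1,"dx":0,"dy":0,"dz":0,"roll":0}]'
python3 -m crank '[{"jaw":1,"dx":0,"dy":0,"dz":-0.4,"roll":0},{"jaw":1,"dx":0,"dy":0,"dz":-0.4,"roll":0},{"jaw":1,"dx":0,"dy":0,"dz":0,"roll":0},{"jaw":1,"dx":0,"dy":0,"dz":0,"roll":0}]'
```

```text
time_s: 19.55
tcp_pos: [0.5949, 0.2137, 0.0485]
tcp_rot: [0.001, 0.002, 1.0, -0.001]
contact_force: [1.3, -3.8, 1.9]
opening: 0.0105
gripper_force: 79.4
time_s: 19.95
tcp_pos: [0.5935, 0.2146, 0.0389]
tcp_rot: [-0.001, 0.002, 1.0, -0.001]
contact_force: [1.8, -3.9, -5.4]
opening: 0.0103
gripper_force: 78.8
```

```bash
python3 -m crank '[{"jaw":1,"dx":0,"dy":0,"dz":-0.3,"roll":0},{"jaw":1,"dx":0,"dy":0,"dz":-0.2,"roll":0},{"jaw":1,"dx":0,"dy":0,"dz":-0.1,"roll":0},{"jaw":1,"dx":0,"dy":0,"dz":0,"roll":0},{"jaw":1,"dx":0,"dy":0,"dz":0,"roll":0}]'
```

```text
time_s: 20.45
tcp_pos: [0.5933, 0.2165, 0.0356]
tcp_rot: [-0.001, 0.001, 1.0, 0.001]
contact_force: [-3.3, -4.4, 6.0]
opening: 0.0105
gripper_force: 79.7
```

```bash
python3 -m crank '[{"jaw":1,"dx":0,"dy":0,"dz":-0.3,"roll":0},{"jaw":1,"dx":0,"dy":0,"dz":0,"roll":0},{"jaw":1,"dx":0,"dy":0,"dz":0,"roll":0}]'
python3 - <<'E'
from h import *
t=camera("top"); s=camera("scene")
for k in ("red","yellow"):
  for p in (t,s): print(k,[(a,np.round(l,1),np.round(at(p,l,.040),4)) for l,a,_ in blob(p,k,(130,170,150,230))][:5])
E
```

```text
time_s: 20.75
tcp_pos: [0.5934, 0.2165, 0.0354]
tcp_rot: [-0.001, 0.001, 1.0, 0.001]
contact_force: [-8.0, -5.0, 18.6]
opening: 0.0105
gripper_force: 81.4
red []
red [(24, array([157.4, 184.1]), array([0.5611, 0.2489, 0.04  ]))]
yellow [(12, array([148.3, 182.4]), array([0.6513, 0.209 , 0.04  ])), (4, array([165.8, 183.2]), array([0.5825, 0.202 , 0.04  ]))]
yellow [(25, array([163.2, 198.8]), array([0.5611, 0.1847, 0.04  ])), (20, array([147.9, 208.8]), array([0.6527, 0.2147, 0.04  ])), (12, array([155. , 209.5]), array([0.6189, 0.185 , 0.04  ]))]
```

Yellow is home: its cap is at (0.653, 0.215) and the stop is firm. Releasing and moving to the first button.

```bash
python3 -m crank '[{"jaw":1,"dx":0,"dy":0,"dz":0.3,"roll":0},{"jaw":0.4,"dx":0,"dy":0,"dz":0,"roll":0},{"jaw":0.4,"dx":0,"dy":0,"dz":0,"roll":0},{"jaw":0.4,"dx":0,"dy":0,"dz":0,"roll":0},{"jaw":0.4,"dx":0,"dy":0,"dz":2,"roll":0},{"jaw":0.4,"dx":0,"dy":0,"dz":4,"roll":0},{"jaw":0.4,"dx":0,"dy":0,"dz":4,"roll":0},{"jaw":0.4,"dx":0,"dy":0,"dz":3,"roll":0}]' 40
python3 -m crank '[{"jaw":0.25,"dx":-2,"dy":-3.5,"dz":0,"roll":0},{"jaw":0.25,"dx":-2,"dy":-3.7,"dz":0,"roll":0},{"jaw":0.25,"dx":-2,"dy":-3.7,"dz":0,"roll":0},{"jaw":0.25,"dx":-2,"dy":-3.7,"dz":0,"roll":0},{"jaw":0.25,"dx":-2,"dy":-3.7,"dz":0,"roll":0},{"jaw":0.25,"dx":-2,"dy":-3.7,"dz":0,"roll":0},{"jaw":0.25,"dx":-1,"dy":-3.5,"dz":0,"roll":0},{"jaw":0.25,"dx":0,"dy":0,"dz":0,"roll":0}]'
python3 - <<'E'
from h import *
t=camera("top"); s=camera("scene"); st=state(); print(st["tcp_pos"],st["tcp_rot"],st["opening"])
for k in ("red","yellow"):
  for p in (t,s): print(k,[(a,np.round(l,1),np.round(at(p,l,.040),4)) for l,a,_ in blob(p,k,(130,170,150,230))][:5])
for p,R in ((t,(190,220,230,270)),(s,(190,240,220,270))): print([np.round(at(p,l,.024),4).tolist() for l,a,_ in blob(p,"green",R)])
for l in ("jaw_red","jaw_yellow"): print([ (round(m["conf"],2),np.round(m["location"],1)) for m in look_for(s,l)[:3]])
save(s,"s9.png",(130,200,140,240),8)
E
```

```text
time_s: 21.65
tcp_pos: [0.5948, 0.2171, 0.1668]
tcp_rot: [0.001, 0.001, 1.0, 0.001]
contact_force: [0.1, 0.4, -0.0]
opening: 0.0255
gripper_force: 0.0
time_s: 22.45
tcp_pos: [0.4624, -0.0447, 0.1648]
tcp_rot: [0.0, 0.006, 1.0, -0.001]
contact_force: [-0.9, -0.2, -0.8]
opening: 0.0319
gripper_force: 0.0
[ 0.46422836 -0.03911188  0.16449981] [5.20960362e-04 2.65059436e-03 9.99996125e-01 6.72983894e-04] 0.03194673526033378
red [(19, array([147.9, 164.9]), array([0.6507, 0.2766, 0.04  ])), (8, array([164.1, 166.1]), array([0.5869, 0.2681, 0.04  ]))]
red [(24, array([157.4, 184.1]), array([0.5611, 0.2489, 0.04  ])), (20, array([142.6, 194.8]), array([0.6528, 0.2786, 0.04  ])), (13, array([149.6, 195.2]), array([0.6186, 0.2479, 0.04  ]))]
yellow [(19, array([148.6, 181.8]), array([0.65  , 0.2111, 0.04  ])), (12, array([164.5, 183. ]), array([0.5874, 0.2032, 0.04  ]))]
yellow [(25, array([163.2, 198.8]), array([0.5611, 0.1847, 0.04  ])), (22, array([147.8, 208.8]), array([0.6531, 0.2149, 0.04  ])), (12, array([155. , 209.5]), array([0.6189, 0.185 , 0.04  ]))]
[[0.4672, -0.0854, 0.024], [0.4213, -0.0882, 0.024]]
[[0.4621, -0.0398, 0.024], [0.4663, -0.0856, 0.024], [0.4207, -0.0884, 0.024]]
[(0.42, array([150.5, 174.4])), (0.42, array([169.1, 188. ]))]
[(0.42, array([148.8, 202.2])), (0.32, array([172.9, 190.3])), (0.32, array([205.5, 189. ]))]
```

View pics/s9.png

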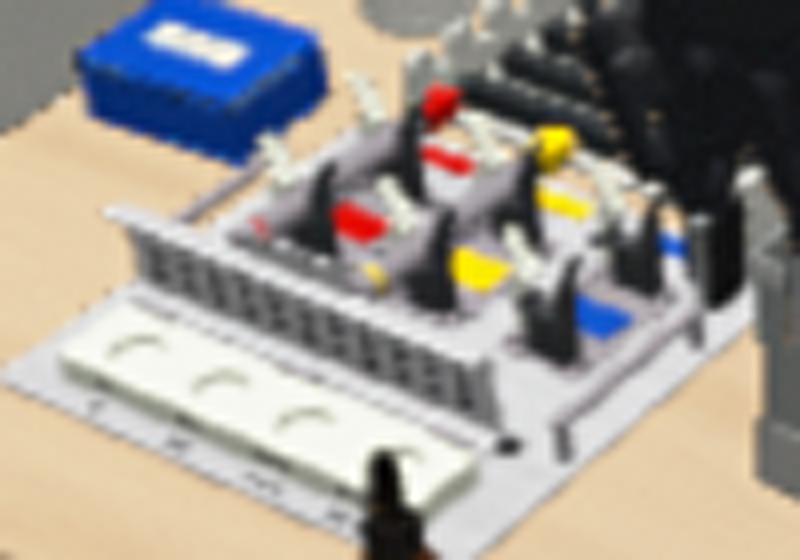

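Both sticks sit level in their forks, with the white jaws at the same angle as the empty blue clip's. Now the first button.

```bash
python3 -m crank '[{"jaw":0.25,"dx":-0.15,"dy":-0.05,"dz":-4,"roll":0},{"jaw":0.25,"dx":0,"dy":0,"dz":-4,"roll":0},{"jaw":0.25,"dx":0,"dy":0,"dz":-3.5,"roll":0},{"jaw":0.25,"dx":0,"dy":0,"dz":-1.5,"roll":0},{"jaw":0.25,"dx":0,"dy":0,"dz":0,"roll":0},{"jaw":0.25,"dx":0,"dy":0,"dz":0,"roll":0}]' 40
python3 -m crank '[{"jaw":0.25,"dx":0,"dy":0,"dz":-0.7,"roll":0},{"jaw":0.25,"dx":0,"dy":0,"dz":-0.7,"roll":0},{"jaw":0.25,"dx":0,"dy":0,"dz":0,"roll":0},{"jaw":0.25,"dx":0,"dy":0,"dz":0,"roll":0}]' 40
```

```text
time_s: 23.25
tcp_pos: [0.4633, -0.0385, 0.0344]
tcp_rot: [0.0, 0.001, 1.0, -0.0]
contact_force: [0.2, 0.0, -0.4]
opening: 0.032
gripper_force: 0.0
time_s: 23.65
tcp_pos: [0.4626, -0.0395, 0.0204]
tcp_rot: [0.0, 0.002, 1.0, 0.0]
contact_force: [0.5, -0.2, -1.1]
opening: 0.032
gripper_force: 0.0
```

```bash
python3 -m crank '[{"jaw":1,"dx":0,"dy":0,"dz":-0.05,"roll":0},{"jaw":1,"dx":0,"dy":0,"dz":0,"roll":0},{"jaw":1,"dx":0,"dy":0,"dz":0,"roll":0},{"jaw":1,"dx":0,"dy":0,"dz":0,"roll":0},{"jaw":1,"dx":0,"dy":0,"dz":0,"roll":0}]' 40
python3 -m crank '[{"jaw":1,"dx":0,"dy":0,"dz":1,"roll":0},{"jaw":1,"dx":0,"dy":0,"dz":3,"roll":0},{"jaw":1,"dx":0,"dy":0,"dz":4,"roll":0},{"jaw":1,"dx":0,"dy":0,"dz":4,"roll":0},{"jaw":1,"dx":0,"dy":0,"dz":2,"roll":0},{"jaw":1,"dx":0,"dy":0,"dz":0,"roll":0}]' 40
```

```text
time_s: 24.15
tcp_pos: [0.4629, -0.0396, 0.0203]
tcp_rot: [0.0, 0.002, 1.0, 0.0]
contact_force: [-0.7, -0.3, 5.6]
opening: 0.0161
gripper_force: 39.2
time_s: 24.75
tcp_pos: [0.4652, -0.0399, 0.1633]
tcp_rot: [0.004, 0.002, 1.0, 0.0]
contact_force: [-0.6, 0.1, -1.2]
opening: 0.0163
gripper_force: 39.1
```

```bash
python3 -m crank '[{"jaw":1,"dx":0,"dy":3,"dz":0,"roll":0},{"jaw":1,"dx":0,"dy":4.2,"dz":0,"roll":0},{"jaw":1,"dx":0,"dy":4.2,"dz":0,"roll":0},{"jaw":1,"dx":0,"dy":4.2,"dz":0,"roll":0},{"jaw":1,"dx":0,"dy":4.2,"dz":0,"roll":0},{"jaw":1,"dx":0,"dy":4.2,"dz":0,"roll":0},{"jaw":1,"dx":0,"dy":4.2,"dz":0,"roll":0},{"jaw":1,"dx":0,"dy":4.2,"dz":0,"roll":0}]' 40
python3 -m crank '[{"jaw":1,"dx":0,"dy":0,"dz":0,"roll":0},{"jaw":1,"dx":0,"dy":0,"dz":-3,"roll":0},{"jaw":1,"dx":0,"dy":0,"dz":-4,"roll":0},{"jaw":1,"dx":0,"dy":0,"dz":-3,"roll":0},{"jaw":1,"dx":0,"dy":0,"dz":-1,"roll":0},{"jaw":1,"dx":0,"dy":0,"dz":0,"roll":0},{"jaw":1,"dx":0,"dy":0,"dz":0,"roll":0}]' 40
python3 - <<'E'
from h import *
s=camera("scene"); t=camera("top"); st=state(); print(st["tcp_pos"],st["tcp_rot"])
for p in (s,t): print([(a,np.round(at(p,l,st["tcp_pos"][2]+.004),4).tolist()) for l,a,_ in blob(p,"green",(130,210,130,220))])
E
```

```text
time_s: 25.55
tcp_pos: [0.4614, 0.2857, 0.1585]
tcp_rot: [-0.001, 0.002, 1.0, -0.001]
contact_force: [0.3, -0.1, -0.3]
opening: 0.0164
gripper_force: 39.1
time_s: 26.25
tcp_pos: [0.4635, 0.2845, 0.0507]
tcp_rot: [0.001, 0.002, 1.0, 0.0]
contact_force: [0.9, 0.0, -0.1]
opening: 0.0164
gripper_force: 39.1
[0.46403801 0.28510827 0.05160021] [0.00155455 0.00176063 0.99999667 0.00106995]
[]
[]
```

```bash
python3 -m crank '[{"jaw":1,"dx":-0.07,"dy":-0.07,"dz":-1,"roll":0},{"jaw":1,"dx":0,"dy":0,"dz":-0.7,"roll":0},{"jaw":1,"dx":0,"dy":0,"dz":-0.4,"roll":0},{"jaw":1,"dx":0,"dy":0,"dz":-0.4,"roll":0},{"jaw":1,"dx":0,"dy":0,"dz":0,"roll":0},{"jaw":1,"dx":0,"dy":0,"dz":0,"roll":0},{"jaw":1,"dx":0,"dy":0,"dz":0,"roll":0}]' 40
```

```text
time_s: 27.05
tcp_pos: [0.4618, 0.2838, 0.0254]
tcp_rot: [-0.0, 0.002, 1.0, 0.0]
contact_force: [-1.8, -0.6, 5.2]
opening: 0.0164
gripper_force: 39.7
```

```bash
python3 -m crank '[{"jaw":0.3,"dx":0,"dy":0,"dz":0.05,"roll":0},{"jaw":0.3,"dx":0,"dy":0,"dz":0,"roll":0},{"jaw":0.3,"dx":0,"dy":0,"dz":0,"roll":0},{"jaw":0.3,"dx":0,"dy":0,"dz":1,"roll":0},{"jaw":0.25,"dx":0,"dy":0,"dz":4,"roll":0},{"jaw":0.25,"dx":0,"dy":0,"dz":4,"roll":0},{"jaw":0.25,"dx":0,"dy":0,"dz":4,"roll":0}]' 40
python3 -m crank '[{"jaw":0.25,"dx":0.05,"dy":-4.5,"dz":0,"roll":0},{"jaw":0.25,"dx":0.05,"dy":-4.7,"dz":0,"roll":0},{"jaw":0.25,"dx":0.05,"dy":-4.7,"dz":0,"roll":0},{"jaw":0.25,"dx":0.05,"dy":-4.7,"dz":0,"roll":0},{"jaw":0.25,"dx":0.05,"dy":-4.7,"dz":0,"roll":0},{"jaw":0.25,"dx":0.1,"dy":-4.7,"dz":0,"roll":0},{"jaw":0.25,"dx":0.05,"dy":-4.5,"dz":0,"roll":0},{"jaw":0.25,"dx":0,"dy":-4.5,"dz":0,"roll":0}]'
python3 -m crank '[{"jaw":0.25,"dx":0,"dy":0,"dz":0,"roll":0},{"jaw":0.25,"dx":0,"dy":0,"dz":0,"roll":0}]'
python3 - <<'E'
from h import *
s=camera("scene"); t=camera("top"); st=state(); print(st["tcp_pos"],st["tcp_rot"])
for p in (s,t): print([(a,np.round(at(p,l,.029),4).tolist()) for l,a,_ in blob(p,"green",(130,215,130,225))])
for p in (s,t): print([(a,np.round(at(p,l,.024),4).tolist()) for l,a,_ in blob(p,"green",(190,240,225,275))])
E
```

```text
time_s: 27.75
tcp_pos: [0.4618, 0.2835, 0.1573]
tcp_rot: [0.0, 0.002, 1.0, -0.0]
contact_force: [0.8, 0.4, -0.2]
opening: 0.032
gripper_force: 0.0
time_s: 28.55
tcp_pos: [0.4658, -0.0881, 0.1562]
tcp_rot: [0.001, 0.002, 1.0, 0.0]
contact_force: [0.8, 0.3, -0.9]
opening: 0.0318
gripper_force: 0.0
time_s: 28.75
tcp_pos: [0.4657, -0.0877, 0.1559]
tcp_rot: [0.0, 0.004, 1.0, 0.0]
contact_force: [0.6, 0.1, 0.4]
opening: 0.0323
gripper_force: 0.0
[ 0.46600423 -0.08484026  0.15544949] [7.35488153e-05 7.98355825e-04 9.99999511e-01 5.79594922e-04]
[(8, [0.4604, 0.2816, 0.029])]
[(5, [0.4624, 0.2833, 0.029])]
[(14, [0.4663, -0.0856, 0.024]), (12, [0.421, -0.0888, 0.024])]
[]
```

Button 1 reads at pocket 1, at (0.462, 0.283). Now the second button.

```bash
python3 -m crank '[{"jaw":0.25,"dx":0.05,"dy":-0.05,"dz":-4,"roll":0},{"jaw":0.25,"dx":0,"dy":0,"dz":-4,"roll":0},{"jaw":0.25,"dx":0,"dy":0,"dz":-3.5,"roll":0},{"jaw":0.25,"dx":0,"dy":0,"dz":-1,"roll":0},{"jaw":0.25,"dx":0,"dy":0,"dz":-0.5,"roll":0},{"jaw":0.25,"dx":0,"dy":0,"dz":-0.5,"roll":0},{"jaw":0.25,"dx":0,"dy":0,"dz":0,"roll":0},{"jaw":0.25,"dx":0,"dy":0,"dz":0,"roll":0}]' 40
```

```text
time_s: 29.65
tcp_pos: [0.4675, -0.0868, 0.0215]
tcp_rot: [0.001, 0.002, 1.0, 0.0]
contact_force: [0.3, 0.1, -0.2]
opening: 0.0317
gripper_force: 0.0
```

Fine. Closing slightly lower, then lifting and carrying it to pocket 2 (0.463, 0.238).

```bash
python3 -m crank '[{"jaw":0.25,"dx":-0.05,"dy":0.05,"dz":-0.12,"roll":0},{"jaw":1,"dx":0,"dy":0,"dz":0,"roll":0},{"jaw":1,"dx":0,"dy":0,"dz":0,"roll":0},{"jaw":1,"dx":0,"dy":0,"dz":0,"roll":0},{"jaw":1,"dx":0,"dy":0,"dz":0,"roll":0},{"jaw":1,"dx":0,"dy":0,"dz":0,"roll":0}]' 40
python3 -m crank '[{"jaw":1,"dx":0,"dy":0,"dz":1,"roll":0},{"jaw":1,"dx":0,"dy":0,"dz":3,"roll":0},{"jaw":1,"dx":0,"dy":0,"dz":4,"roll":0},{"jaw":1,"dx":0,"dy":0,"dz":4,"roll":0},{"jaw":1,"dx":0,"dy":0,"dz":2,"roll":0},{"jaw":1,"dx":0,"dy":0,"dz":0,"roll":0}]' 40
python3 -m crank '[{"jaw":1,"dx":0,"dy":3,"dz":0,"roll":0},{"jaw":1,"dx":0,"dy":4.2,"dz":0,"roll":0},{"jaw":1,"dx":0,"dy":4.2,"dz":0,"roll":0},{"jaw":1,"dx":-0.1,"dy":4.2,"dz":0,"roll":0},{"jaw":1,"dx":-0.1,"dy":4.2,"dz":0,"roll":0},{"jaw":1,"dx":-0.1,"dy":4.2,"dz":0,"roll":0},{"jaw":1,"dx":0,"dy":4.2,"dz":0,"roll":0},{"jaw":1,"dx":0,"dy":4.2,"dz":0,"roll":0}]' 40
python3 -m crank '[{"jaw":1,"dx":0,"dy":0,"dz":0,"roll":0},{"jaw":1,"dx":0,"dy":0,"dz":-3,"roll":0},{"jaw":1,"dx":0,"dy":0,"dz":-4,"roll":0},{"jaw":1,"dx":0,"dy":0,"dz":-3,"roll":0},{"jaw":1,"dx":0,"dy":0,"dz":-0.5,"roll":0},{"jaw":1,"dx":0,"dy":0,"dz":0,"roll":0},{"jaw":1,"dx":0,"dy":0,"dz":0,"roll":0},{"jaw":1,"dx":0,"dy":0,"dz":0,"roll":0}]' 40
```

```text
time_s: 30.25
tcp_pos: [0.4662, -0.0862, 0.0198]
tcp_rot: [0.0, 0.002, 1.0, 0.0]
contact_force: [-1.5, 0.2, 5.7]
opening: 0.0167
gripper_force: 39.0
time_s: 30.85
tcp_pos: [0.4684, -0.0871, 0.1627]
tcp_rot: [0.004, 0.002, 1.0, -0.0]
contact_force: [0.4, -0.4, -0.6]
opening: 0.0167
gripper_force: 39.1
time_s: 31.65
tcp_pos: [0.4617, 0.2389, 0.1579]
tcp_rot: [-0.001, 0.002, 1.0, -0.001]
contact_force: [0.3, 0.7, 0.5]
opening: 0.0166
gripper_force: 39.1
time_s: 32.45
tcp_pos: [0.4644, 0.2383, 0.0559]
tcp_rot: [0.002, 0.002, 1.0, 0.001]
contact_force: [0.0, 0.5, -0.4]
opening: 0.0169
gripper_force: 39.1
```

```bash
python3 -m crank '[{"jaw":1,"dx":-0.08,"dy":0,"dz":-1.2,"roll":0},{"jaw":1,"dx":0,"dy":0,"dz":-0.8,"roll":0},{"jaw":1,"dx":0,"dy":0,"dz":-0.6,"roll":0},{"jaw":1,"dx":0,"dy":0,"dz":-0.4,"roll":0},{"jaw":1,"dx":0,"dy":0,"dz":0,"roll":0},{"jaw":1,"dx":0,"dy":0,"dz":0,"roll":0},{"jaw":1,"dx":0,"dy":0,"dz":0,"roll":0}]' 40
```

```text
time_s: 33.15
tcp_pos: [0.4618, 0.2377, 0.0248]
tcp_rot: [-0.0, 0.002, 1.0, 0.0]
contact_force: [-3.1, -1.0, 8.0]
opening: 0.0166
gripper_force: 40.0
```

```bash
python3 -m crank '[{"jaw":0.3,"dx":0,"dy":0,"dz":0.1,"roll":0},{"jaw":0.3,"dx":0,"dy":0,"dz":0,"roll":0},{"jaw":0.3,"dx":0,"dy":0,"dz":0,"roll":0},{"jaw":0.3,"dx":0,"dy":0,"dz":1,"roll":0},{"jaw":0.25,"dx":0,"dy":0,"dz":4,"roll":0},{"jaw":0.25,"dx":0,"dy":0,"dz":4,"roll":0},{"jaw":0.25,"dx":0,"dy":0,"dz":4,"roll":0}]' 40
python3 -m crank '[{"jaw":0.25,"dx":-0.5,"dy":-3.8,"dz":0,"roll":0},{"jaw":0.25,"dx":-0.5,"dy":-4.2,"dz":0,"roll":0},{"jaw":0.25,"dx":-0.5,"dy":-4.2,"dz":0,"roll":0},{"jaw":0.25,"dx":-0.5,"dy":-4.2,"dz":0,"roll":0},{"jaw":0.25,"dx":-0.5,"dy":-4.2,"dz":0,"roll":0},{"jaw":0.25,"dx":-0.6,"dy":-4.2,"dz":0,"roll":0},{"jaw":0.25,"dx":-0.5,"dy":-4,"dz":0,"roll":0},{"jaw":0.25,"dx":-0.5,"dy":-3.8,"dz":0,"roll":0}]'
python3 -m crank '[{"jaw":0.25,"dx":0,"dy":0,"dz":0,"roll":0},{"jaw":0.25,"dx":0,"dy":0,"dz":0,"roll":0}]'
python3 - <<'E'
from h import *
s=camera("scene"); t=camera("top"); st=state(); print(st["tcp_pos"],st["tcp_rot"])
for p in (s,t): print([(a,np.round(at(p,l,.029),4).tolist()) for l,a,_ in blob(p,"green",(130,215,130,225))])
for p in (s,t): print([(a,np.round(at(p,l,.024),4).tolist()) for l,a,_ in blob(p,"green",(190,240,225,275))])
E
```

```text
time_s: 33.85
tcp_pos: [0.4619, 0.2374, 0.157]
tcp_rot: [0.0, 0.002, 1.0, -0.0]
contact_force: [-0.1, 0.7, -0.9]
opening: 0.0318
gripper_force: 0.0
time_s: 34.65
tcp_pos: [0.4207, -0.0902, 0.1559]
tcp_rot: [0.001, 0.002, 1.0, 0.0]
contact_force: [0.5, -0.5, -0.4]
opening: 0.0326
gripper_force: 0.0
time_s: 34.85
tcp_pos: [0.421, -0.0891, 0.1556]
tcp_rot: [0.0, 0.003, 1.0, 0.0]
contact_force: [0.6, 0.4, 0.3]
opening: 0.0319
gripper_force: 0.0
[ 0.42126783 -0.0870595   0.15526978] [1.18318176e-04 8.08115673e-04 9.99999576e-01 4.26397873e-04]
[(8, [0.4604, 0.2816, 0.029]), (8, [0.4587, 0.2362, 0.029])]
[(6, [0.4627, 0.2372, 0.029]), (5, [0.4624, 0.2833, 0.029])]
[(12, [0.421, -0.0888, 0.024])]
[]
```

```bash
python3 -m crank '[{"jaw":0.25,"dx":0,"dy":-0.08,"dz":-4,"roll":0},{"jaw":0.25,"dx":0,"dy":0,"dz":-4,"roll":0},{"jaw":0.25,"dx":0,"dy":0,"dz":-3.5,"roll":0},{"jaw":0.25,"dx":0,"dy":0,"dz":-1,"roll":0},{"jaw":0.25,"dx":0,"dy":0,"dz":-0.5,"roll":0},{"jaw":0.25,"dx":0,"dy":0,"dz":-0.5,"roll":0},{"jaw":0.25,"dx":0,"dy":0,"dz":0,"roll":0},{"jaw":0.25,"dx":0,"dy":0,"dz":0,"roll":0}]' 40
python3 -m crank '[{"jaw":0.25,"dx":0,"dy":0,"dz":-0.12,"roll":0},{"jaw":1,"dx":0,"dy":0,"dz":0,"roll":0},{"jaw":1,"dx":0,"dy":0,"dz":0,"roll":0},{"jaw":1,"dx":0,"dy":0,"dz":0,"roll":0},{"jaw":1,"dx":0,"dy":0,"dz":0,"roll":0},{"jaw":1,"dx":0,"dy":0,"dz":0,"roll":0}]' 40
```

```text
time_s: 35.75
tcp_pos: [0.4223, -0.0891, 0.0212]
tcp_rot: [0.001, 0.001, 1.0, 0.0]
contact_force: [-0.7, -0.8, 0.1]
opening: 0.0322
gripper_force: 0.0
time_s: 36.35
tcp_pos: [0.4215, -0.089, 0.0196]
tcp_rot: [0.001, 0.002, 1.0, 0.0]
contact_force: [-1.0, 0.4, 6.9]
opening: 0.0167
gripper_force: 38.9
```

```bash
python3 -m crank '[{"jaw":1,"dx":0,"dy":0,"dz":1,"roll":0},{"jaw":1,"dx":0,"dy":0,"dz":3,"roll":0},{"jaw":1,"dx":0,"dy":0,"dz":4,"roll":0},{"jaw":1,"dx":0,"dy":0,"dz":4,"roll":0},{"jaw":1,"dx":0,"dy":0,"dz":2,"roll":0},{"jaw":1,"dx":0,"dy":0,"dz":0,"roll":0}]' 40
python3 -m crank '[{"jaw":1,"dx":0.5,"dy":3,"dz":0,"roll":0},{"jaw":1,"dx":0.5,"dy":3.6,"dz":0,"roll":0},{"jaw":1,"dx":0.5,"dy":3.6,"dz":0,"roll":0},{"jaw":1,"dx":0.5,"dy":3.6,"dz":0,"roll":0},{"jaw":1,"dx":0.5,"dy":3.6,"dz":0,"roll":0},{"jaw":1,"dx":0.5,"dy":3.6,"dz":0,"roll":0},{"jaw":1,"dx":0.5,"dy":3.6,"dz":0,"roll":0},{"jaw":1,"dx":0.5,"dy":3.5,"dz":0,"roll":0}]' 40
python3 -m crank '[{"jaw":1,"dx":0,"dy":0,"dz":0,"roll":0},{"jaw":1,"dx":0,"dy":0,"dz":-3,"roll":0},{"jaw":1,"dx":0,"dy":0,"dz":-4,"roll":0},{"jaw":1,"dx":0,"dy":0,"dz":-3,"roll":0},{"jaw":1,"dx":0,"dy":0,"dz":-0.5,"roll":0},{"jaw":1,"dx":0,"dy":0,"dz":0,"roll":0},{"jaw":1,"dx":0,"dy":0,"dz":0,"roll":0},{"jaw":1,"dx":0,"dy":0,"dz":0,"roll":0}]' 40
```

```text
time_s: 36.95
tcp_pos: [0.4236, -0.0897, 0.1623]
tcp_rot: [0.004, 0.002, 1.0, 0.0]
contact_force: [0.6, 1.1, -0.5]
opening: 0.0166
gripper_force: 39.1
time_s: 37.75
tcp_pos: [0.4601, 0.1931, 0.1577]
tcp_rot: [-0.001, 0.002, 1.0, -0.001]
contact_force: [1.2, -0.6, -0.1]
opening: 0.0166
gripper_force: 39.1
time_s: 38.55
tcp_pos: [0.4626, 0.1924, 0.0556]
tcp_rot: [0.002, 0.002, 1.0, 0.001]
contact_force: [-0.1, 0.1, -0.2]
opening: 0.0169
gripper_force: 39.1
```

```bash
python3 -m crank '[{"jaw":1,"dx":0.12,"dy":-0.03,"dz":-1.2,"roll":0},{"jaw":1,"dx":0,"dy":0,"dz":-0.8,"roll":0},{"jaw":1,"dx":0,"dy":0,"dz":-0.6,"roll":0},{"jaw":1,"dx":0,"dy":0,"dz":-0.4,"roll":0},{"jaw":1,"dx":0,"dy":0,"dz":0,"roll":0},{"jaw":1,"dx":0,"dy":0,"dz":0,"roll":0},{"jaw":1,"dx":0,"dy":0,"dz":0,"roll":0}]' 40
```

```text
time_s: 39.25
tcp_pos: [0.4619, 0.1915, 0.0246]
tcp_rot: [-0.001, 0.002, 1.0, 0.0]
contact_force: [-3.0, -1.0, 8.3]
opening: 0.0166
gripper_force: 40.1
```

All three are on the pocket floor height. Release, lift and inspect.

```bash
python3 -m crank '[{"jaw":0.3,"dx":0,"dy":0,"dz":0.1,"roll":0},{"jaw":0.3,"dx":0,"dy":0,"dz":0,"roll":0},{"jaw":0.3,"dx":0,"dy":0,"dz":0,"roll":0},{"jaw":0.3,"dx":0,"dy":0,"dz":1,"roll":0},{"jaw":0.3,"dx":0,"dy":0,"dz":4,"roll":0},{"jaw":0.3,"dx":0,"dy":0,"dz":4,"roll":0},{"jaw":0.5,"dx":0,"dy":-4,"dz":3,"roll":0},{"jaw":1,"dx":0,"dy":-4,"dz":2,"roll":0}]' 40
python3 -m crank '[{"jaw":1,"dx":0,"dy":-4,"dz":0,"roll":0},{"jaw":1,"dx":0,"dy":-4,"dz":0,"roll":0},{"jaw":1,"dx":0,"dy":0,"dz":0,"roll":0},{"jaw":1,"dx":0,"dy":0,"dz":0,"roll":0}]'
python3 - <<'E'
from h import *
s=camera("scene"); t=camera("top"); st=state(); print(st["tcp_pos"],st["tcp_rot"])
for p in (s,t): print([(a,np.round(at(p,l,.029),4).tolist()) for l,a,_ in blob(p,"green",(130,215,130,225))])
for k in ("red","yellow"):
  for p in (t,s): print(k,[(a,np.round(at(p,l,.040),4)) for l,a,_ in blob(p,k,(130,170,150,230))][:3])
a=cv2.resize(s["image"][130:200,140:230],None,fx=7,fy=7,interpolation=cv2.INTER_CUBIC)
cv2.imwrite("pics/c1.png",a[:,:,::-1])
E
```

```text
time_s: 40.05
tcp_pos: [0.4637, 0.1119, 0.168]
tcp_rot: [0.002, -0.0, 1.0, 0.001]
contact_force: [0.3, -1.2, -0.1]
opening: 0.008
gripper_force: 0.0
time_s: 40.45
tcp_pos: [0.4623, 0.0308, 0.1655]
tcp_rot: [0.0, 0.003, 1.0, 0.001]
contact_force: [-0.2, 0.5, -0.8]
opening: -0.0001
gripper_force: 0.0
[0.46222624 0.03306346 0.16502336] [-2.68930667e-06  7.70747350e-04  9.99999589e-01  4.78272211e-04]
[(8, [0.4604, 0.2816, 0.029]), (8, [0.4587, 0.2362, 0.029]), (8, [0.4587, 0.1896, 0.029])]
[(7, [0.4628, 0.1917, 0.029]), (6, [0.4627, 0.2372, 0.029]), (5, [0.4624, 0.2833, 0.029])]
red [(15, array([0.6703, 0.2815, 0.04  ])), (9, array([0.5873, 0.2686, 0.04  ])), (5, array([0.6484, 0.2678, 0.04  ]))]
red [(24, array([0.5611, 0.2489, 0.04  ])), (13, array([0.6669, 0.2799, 0.04  ])), (13, array([0.6186, 0.2479, 0.04  ]))]
yellow [(19, array([0.65  , 0.2111, 0.04  ])), (12, array([0.5874, 0.2032, 0.04  ]))]
yellow [(25, array([0.5611, 0.1847, 0.04  ])), (4, array([0.6177, 0.1927, 0.04  ]))]
```

View pics/c1.png

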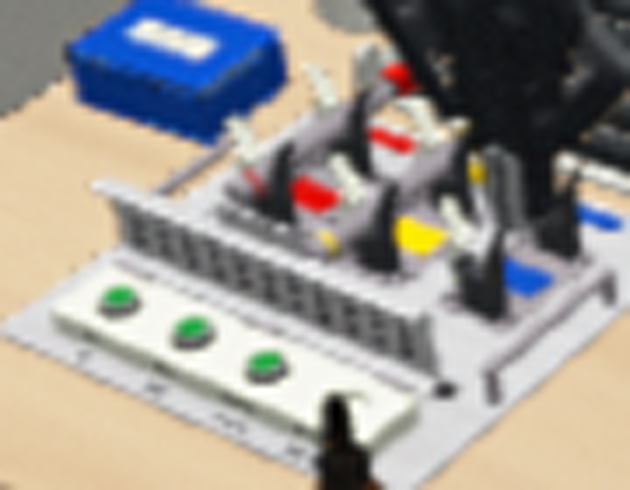

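The three buttons sit flat in pockets 1-3. But red has been knocked lengthwise: its cap moved from x 0.651 to about 0.67 in the top view. I'll move the arm out of the scene camera's line to measure it.

```bash
python3 -m crank '[{"jaw":1,"dx":0,"dy":-4,"dz":0,"roll":0},{"jaw":1,"dx":0,"dy":-4,"dz":0,"roll":0},{"jaw":1,"dx":0,"dy":-4,"dz":0,"roll":0},{"jaw":1,"dx":0,"dy":0,"dz":0,"roll":0}]'
python3 - <<'E'
from h import *
s=camera("scene"); t=camera("top"); print(state()["tcp_pos"])
for k in ("red","yellow"):
  for p in (t,s): print(k,[(a,np.round(l,1),np.round(at(p,l,.040),4)) for l,a,_ in blob(p,k,(130,170,150,230))][:3])
a=blob(t,"red",(130,160,150,190))+blob(s,"red",(125,152,175,215)); print([(np.round(x[0],1),x[1]) for x in a])
print(np.round(tri([(t,blob(t,"red",(130,160,150,190))[0][0]),(s,blob(s,"red",(125,148,175,215))[0][0])],0),4))
E
```

```text
time_s: 40.95
tcp_pos: [0.4619, -0.0939, 0.1654]
tcp_rot: [0.0, 0.005, 1.0, -0.002]
contact_force: [-0.6, 0.3, 0.4]
opening: 0.0001
gripper_force: 0.0
[ 0.46245719 -0.08761317  0.16477768]
red [(15, array([143., 164.]), array([0.6703, 0.2815, 0.04  ])), (9, array([164., 166.]), array([0.5873, 0.2686, 0.04  ])), (5, array([148.6, 167.2]), array([0.6484, 0.2678, 0.04  ]))]
red [(25, array([157.3, 184. ]), array([0.5614, 0.2496, 0.04  ])), (24, array([140.2, 197.7]), array([0.6712, 0.2802, 0.04  ])), (13, array([149.6, 195.2]), array([0.6186, 0.2479, 0.04  ]))]
yellow [(19, array([148.6, 181.8]), array([0.65  , 0.2111, 0.04  ])), (12, array([164.5, 183. ]), array([0.5874, 0.2032, 0.04  ]))]
yellow [(25, array([163.2, 198.8]), array([0.5611, 0.1847, 0.04  ])), (22, array([147.8, 208.8]), array([0.6531, 0.2149, 0.04  ])), (12, array([155. , 209.5]), array([0.6189, 0.185 , 0.04  ]))]
[(array([143., 164.]), 15), (array([148.6, 167.2]), 5), (array([140.2, 197.7]), 24), (array([149.6, 195.2]), 13)]
[0.6709 0.281  0.0398]
```

Still seated (z 0.0398), but 18 mm too far in x. I'll grip it between the forks and slide it back.

```bash
python3 -m crank '[{"jaw":0.4,"dx":0,"dy":4.2,"dz":0,"roll":0},{"jaw":0.4,"dx":0,"dy":4.7,"dz":0,"roll":0},{"jaw":0.4,"dx":2,"dy":4.7,"dz":0,"roll":0},{"jaw":0.4,"dx":2.4,"dy":4.2,"dz":0,"roll":0},{"jaw":0.4,"dx":2.4,"dy":4.2,"dz":0,"roll":0},{"jaw":0.4,"dx":2.4,"dy":4.2,"dz":0,"roll":0},{"jaw":0.4,"dx":2.4,"dy":4.2,"dz":0,"roll":0},{"jaw":0.4,"dx":2.4,"dy":4.2,"dz":0,"roll":0}]' 60
python3 -m crank '[{"jaw":0.4,"dx":0,"dy":2.2,"dz":0,"roll":0},{"jaw":0.4,"dx":0,"dy":0,"dz":-3,"roll":0},{"jaw":0.4,"dx":0,"dy":0,"dz":-3,"roll":0},{"jaw":0.4,"dx":0,"dy":0,"dz":0,"roll":0},{"jaw":0.4,"dx":0,"dy":0,"dz":0,"roll":0},{"jaw":0.4,"dx":0,"dy":0,"dz":0,"roll":0}]' 60
```

```text
time_s: 41.85
tcp_pos: [0.6004, 0.2629, 0.164]
tcp_rot: [-0.001, -0.001, 1.0, 0.001]
contact_force: [1.1, -0.5, 0.4]
opening: 0.0257
gripper_force: 0.0
time_s: 42.45
tcp_pos: [0.6025, 0.2801, 0.1067]
tcp_rot: [0.001, 0.001, 1.0, 0.001]
contact_force: [-0.5, -0.8, 1.2]
opening: 0.0257
gripper_force: 0.0
```

```bash
python3 -m crank '[{"jaw":0.4,"dx":0,"dy":0.05,"dz":-2.5,"roll":0},{"jaw":0.4,"dx":0,"dy":0,"dz":-2.5,"roll":0},{"jaw":0.4,"dx":0,"dy":0,"dz":-1.5,"roll":0},{"jaw":0.4,"dx":0,"dy":0,"dz":-0.8,"roll":0},{"jaw":0.4,"dx":0,"dy":0,"dz":0,"roll":0},{"jaw":0.4,"dx":0,"dy":0,"dz":0,"roll":0}]' 60
```

```text
time_s: 43.05
tcp_pos: [0.6028, 0.2794, 0.0332]
tcp_rot: [0.001, 0.002, 1.0, 0.0]
contact_force: [0.8, 0.6, 0.3]
opening: 0.0255
gripper_force: 0.0
```

```bash
python3 -m crank '[{"jaw":1,"dx":0,"dy":0,"dz":0,"roll":0},{"jaw":1,"dx":0,"dy":0,"dz":0,"roll":0},{"jaw":1,"dx":0,"dy":0,"dz":0,"roll":0},{"jaw":1,"dx":0,"dy":0,"dz":0,"roll":0}]' 40
python3 -m crank '[{"jaw":1,"dx":-0.4,"dy":0,"dz":0,"roll":0},{"jaw":1,"dx":-0.4,"dy":0,"dz":0,"roll":0},{"jaw":1,"dx":-0.4,"dy":0,"dz":0,"roll":0},{"jaw":1,"dx":-0.4,"dy":0,"dz":0,"roll":0},{"jaw":1,"dx":-0.2,"dy":0,"dz":0,"roll":0},{"jaw":1,"dx":0,"dy":0,"dz":0,"roll":0},{"jaw":1,"dx":0,"dy":0,"dz":0,"roll":0}]' 40
```

```text
time_s: 43.45
tcp_pos: [0.603, 0.2804, 0.0335]
tcp_rot: [0.001, 0.001, 1.0, 0.001]
contact_force: [0.2, 2.1, 5.7]
opening: 0.012
gripper_force: 39.7
time_s: 44.15
tcp_pos: [0.5851, 0.2804, 0.0335]
tcp_rot: [0.002, 0.001, 1.0, 0.001]
contact_force: [2.0, 3.3, 6.5]
opening: 0.0124
gripper_force: 39.9
```

```bash
python3 -m crank '[{"jaw":1,"dx":0,"dy":0,"dz":-0.15,"roll":0},{"jaw":1,"dx":0,"dy":0,"dz":0.15,"roll":0},{"jaw":0.4,"dx":0,"dy":0,"dz":0,"roll":0},{"jaw":0.4,"dx":0,"dy":0,"dz":0,"roll":0},{"jaw":0.4,"dx":0,"dy":0,"dz":0,"roll":0},{"jaw":0.4,"dx":0,"dy":0,"dz":2,"roll":0},{"jaw":0.4,"dx":0,"dy":0,"dz":4,"roll":0},{"jaw":0.4,"dx":0,"dy":0,"dz":4,"roll":0}]' 40
python3 -m crank '[{"jaw":1,"dx":-2,"dy":-2,"dz":0,"roll":0},{"jaw":1,"dx":-2,"dy":-2,"dz":0,"roll":0},{"jaw":1,"dx":-1.5,"dy":-1.5,"dz":0,"roll":0},{"jaw":1,"dx":-0.8,"dy":-1,"dz":0,"roll":0},{"jaw":1,"dx":0,"dy":0,"dz":0,"roll":0},{"jaw":1,"dx":0,"dy":0,"dz":0,"roll":0},{"jaw":1,"dx":0,"dy":0,"dz":0,"roll":0}]' 40
python3 - <<'E'
from h import *
s=camera("scene"); t=camera("top"); print(state()["tcp_pos"])
for k in ("red","yellow"):
  for p in (t,s): print(k,[(a,np.round(at(p,l,.040),4)) for l,a,_ in blob(p,k,(130,170,150,230))][:3])
for p in (s,t): print([(round(m["conf"],2),np.round(m["location"],1)) for m in spot_point(p,"cover_edge")], np.round(pix(p,[.506,.215,.077]),1))
E
```

```text
time_s: 44.95
tcp_pos: [0.5824, 0.2778, 0.131]
tcp_rot: [-0.002, 0.002, 1.0, -0.002]
contact_force: [1.0, 1.1, 0.4]
opening: 0.0256
gripper_force: 0.0
time_s: 45.65
tcp_pos: [0.5211, 0.2149, 0.1316]
tcp_rot: [0.0, 0.001, 1.0, -0.0]
contact_force: [-0.3, -0.2, -0.1]
opening: 0.0001
gripper_force: 0.0
[0.52115608 0.21487706 0.13162731]
red [(6, array([0.6487, 0.2686, 0.04  ]))]
red [(25, array([0.5614, 0.2496, 0.04  ])), (23, array([0.6539, 0.2784, 0.04  ])), (13, array([0.6186, 0.2479, 0.04  ]))]
yellow [(19, array([0.65  , 0.2111, 0.04  ])), (12, array([0.5874, 0.2032, 0.04  ]))]
yellow [(25, array([0.5611, 0.1847, 0.04  ])), (22, array([0.6531, 0.2149, 0.04  ])), (12, array([0.6189, 0.185 , 0.04  ]))]
[(0.88, array([158.9, 177. ])), (0.53, array([155.4, 196.6]))] [159.2 179.3]
[(0.67, array([192.2, 174.4])), (0.64, array([197.5, 352.6]))] [183.7 176.9]
```

Red is back, with its cap at 0.654. The cover edge is where expected. Pushing the cover over from behind.

```bash
python3 -m crank '[{"jaw":1,"dx":0.2,"dy":0,"dz":-2.5,"roll":0},{"jaw":1,"dx":0,"dy":0,"dz":-2.5,"roll":0},{"jaw":1,"dx":0,"dy":0,"dz":-1.7,"roll":0},{"jaw":1,"dx":0,"dy":0,"dz":-0.4,"roll":0},{"jaw":1,"dx":0,"dy":0,"dz":0,"roll":0},{"jaw":1,"dx":0,"dy":0,"dz":0,"roll":0}]' 40
python3 -m crank '[{"jaw":1,"dx":-0.8,"dy":0,"dz":0,"roll":0},{"jaw":1,"dx":-0.8,"dy":0,"dz":0,"roll":0},{"jaw":1,"dx":-0.8,"dy":0,"dz":0,"roll":0},{"jaw":1,"dx":-0.8,"dy":0,"dz":0,"roll":0},{"jaw":1,"dx":0,"dy":0,"dz":0,"roll":0}]' 40
```

```text
time_s: 46.45
tcp_pos: [0.5238, 0.2144, 0.0619]
tcp_rot: [0.001, 0.002, 1.0, 0.0]
contact_force: [0.6, 0.2, 0.6]
opening: -0.0
gripper_force: 0.0
time_s: 46.95
tcp_pos: [0.4893, 0.2145, 0.0612]
tcp_rot: [-0.001, 0.001, 1.0, 0.0]
contact_force: [-0.3, -0.3, 0.6]
opening: 0.0006
gripper_force: 0.0
```

```bash
python3 -m crank '[{"jaw":1,"dx":-0.8,"dy":0,"dz":0,"roll":0},{"jaw":1,"dx":-0.8,"dy":0,"dz":0,"roll":0},{"jaw":1,"dx":-0.8,"dy":0,"dz":0,"roll":0},{"jaw":1,"dx":-0.5,"dy":0,"dz":0,"roll":0},{"jaw":1,"dx":0,"dy":0,"dz":0,"roll":0}]' 40
python3 - <<'E'
from h import *
s=camera("scene"); t=camera("top"); print(state()["tcp_pos"],state()["contact_force"])
for p in (s,t): print([(round(m["conf"],2),np.round(m["location"],1)) for m in spot_point(p,"cover_edge")], [np.round(pix(p,[.4853-.057*np.cos(.194+a),.215,.024+.057*np.sin(.194+a)]),1).tolist() for a in (1.3,.9,.6,.3)])
E
```

```text
time_s: 47.45
tcp_pos: [0.4601, 0.2143, 0.0606]
tcp_rot: [-0.001, 0.001, 1.0, -0.0]
contact_force: [-0.2, -1.2, 0.5]
opening: 0.0003
gripper_force: 0.0
[0.46101852 0.21420981 0.06066978] [ 0.16169876  0.01065106 -0.16013756]
[(0.67, array([171.3, 167. ]))] [[162.0, 173.9], [167.0, 169.4], [171.8, 166.9], [176.9, 165.3]]
[(0.48, array([198.6, 175.7]))] [[190.2, 176.3], [196.3, 176.3], [200.3, 176.6], [203.4, 177.1]]
```

The cover follows and stands at about 0.63 rad. Pressing down along the arc.

```bash
python3 -m crank '[{"jaw":1,"dx":-0.4,"dy":0,"dz":-0.5,"roll":0},{"jaw":1,"dx":-0.4,"dy":0,"dz":-0.5,"roll":0},{"jaw":1,"dx":-0.4,"dy":0,"dz":-0.5,"roll":0},{"jaw":1,"dx":-0.3,"dy":0,"dz":-0.5,"roll":0},{"jaw":1,"dx":0,"dy":0,"dz":-0.4,"roll":0},{"jaw":1,"dx":0,"dy":0,"dz":0,"roll":0},{"jaw":1,"dx":0,"dy":0,"dz":0,"roll":0}]' 40
python3 -m crank '[{"jaw":1,"dx":0,"dy":0,"dz":-0.2,"roll":0},{"jaw":1,"dx":0,"dy":0,"dz":-0.1,"roll":0},{"jaw":1,"dx":0,"dy":0,"dz":0,"roll":0},{"jaw":1,"dx":0,"dy":0,"dz":0,"roll":0}]' 40
```

```text
time_s: 48.35
tcp_pos: [0.4465, 0.214, 0.0365]
tcp_rot: [-0.0, 0.002, 1.0, -0.0]
contact_force: [0.1, 0.2, 0.3]
opening: -0.0001
gripper_force: 0.0
time_s: 48.75
tcp_pos: [0.4468, 0.2142, 0.0359]
tcp_rot: [-0.0, 0.002, 1.0, 0.001]
contact_force: [-5.8, -2.3, 16.5]
opening: 0.0001
gripper_force: 8.7
```

The stop is firm at 36 mm, so the cover is closed. Lifting away for the final check.

```bash
python3 -m crank '[{"jaw":1,"dx":0,"dy":0,"dz":0.5,"roll":0},{"jaw":1,"dx":0,"dy":0,"dz":3,"roll":0},{"jaw":1,"dx":0,"dy":0,"dz":4,"roll":0},{"jaw":1,"dx":0,"dy":0,"dz":4,"roll":0},{"jaw":1,"dx":0,"dy":-4,"dz":2,"roll":0},{"jaw":1,"dx":0,"dy":-4,"dz":0,"roll":0},{"jaw":1,"dx":0,"dy":-4,"dz":0,"roll":0},{"jaw":1,"dx":0,"dy":-4,"dz":0,"roll":0}]' 40
python3 -m crank '[{"jaw":1,"dx":0,"dy":-4.5,"dz":0,"roll":0},{"jaw":1,"dx":0,"dy":-4.5,"dz":0,"roll":0},{"jaw":1,"dx":0,"dy":-4.5,"dz":0,"roll":0},{"jaw":1,"dx":0,"dy":0,"dz":0,"roll":0},{"jaw":1,"dx":0,"dy":0,"dz":0,"roll":0}]'
python3 - <<'E'
from h import *
s=camera("scene"); t=camera("top"); print(state()["tcp_pos"])
c={k:[blob(t,k,(130,155,155,190))[0][0],blob(s,k,(125,152,185,216))[0][0]] for k in ("red","yellow")}
for k in c: print(k,np.round(at(t,c[k][0],.04),4),np.round(at(s,c[k][1],.04),4),np.round(tri([(t,c[k][0]),(s,c[k][1])],0),4))
for p in (s,t): print([(round(m["conf"],2),np.round(m["location"],1)) for m in spot_point(p,"cover_edge")], [np.round(pix(p,[.4853-.057*np.cos(.194+a),.215,.024+.057*np.sin(.194+a)]),1).tolist() for a in (.3,.1,0)])
save(s,"f.png",(125,205,135,235),7)
E
```

```text
time_s: 49.55
tcp_pos: [0.4467, 0.0527, 0.1691]
tcp_rot: [0.0, 0.001, 1.0, 0.0]
contact_force: [0.8, -0.5, 0.3]
opening: 0.0001
gripper_force: 0.0
time_s: 50.05
tcp_pos: [0.4465, -0.0821, 0.1688]
tcp_rot: [0.0, 0.004, 1.0, 0.0]
contact_force: [0.3, 1.2, -0.5]
opening: 0.0002
gripper_force: 0.0
[ 0.44679984 -0.07949581  0.1685804 ]
red [0.6523 0.2771 0.04  ] [0.6539 0.2784 0.04  ] [0.6519 0.2766 0.0416]
yellow [0.65   0.2111 0.04  ] [0.6531 0.2149 0.04  ] [0.6488 0.2106 0.0439]
[(0.85, array([182.3, 164. ])), (0.48, array([149.4, 185.3]))] [[176.9, 165.3], [180.3, 164.8], [181.9, 164.8]]
[(0.66, array([207.2, 177.1]))] [[203.4, 177.1], [204.8, 177.6], [205.3, 177.8]]
```

View pics/f.png

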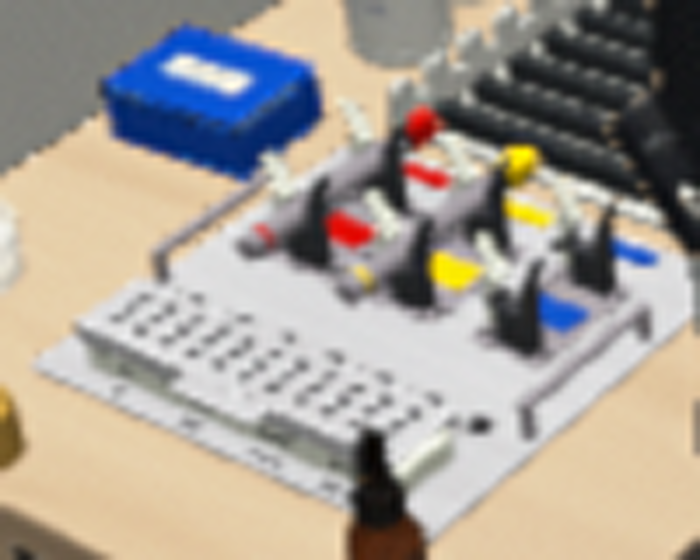

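The cover is flat and closed, with its edge at (182,164). Red and yellow both sit level and centred in their clips, with both jaws closed.

```bash
python3 -c "
from station import job_done; print(job_done())"
```

```text
the job is handed in; nothing more can be done
None
```

The job is handed in, but no verdict came back. At the last check the red and yellow sticks were home in their clips (no blue stick was on the bench), buttons filled pockets 1–3, and the cover was fully closed; the dropper, gauge and weight were never touched.

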